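# Finish the shelf sample and hold its label holder home

## Task

Finish the shelf sample: put the wide blue collar and then the narrow brass collar over the steel post, each fully down and let go, as spacers for the next tier. Then take the green label holder out of its stand, push its tongue down into the slot behind the shelf's front lip against the sprung strip until its flange sits on the lip, without ramming it, and finish while still holding it pressed home. Leave the other things on the bench where they are.

Things in the scene. Friction and masses are not known exactly. Their poses are not given: they have to be found in the camera images.
- board: the shelf sample, fixed to the bench: a white panel on two wooden battens, 155 mm (own x) by 240 mm (own y), its top face 45 mm above the bench, with a slotted dark metal profile along its +x edge (front edge of the shelf, away from the robot). Origin on the bench under the panel's middle, z up. Turned up to 0.25 rad.
- post_foot (a point): foot of the upright steel post on the shelf sample, on the post's axis at the panel's top face (board frame -25, 0, 45 mm); axes as the board's. The post is 18 mm thick and 52 mm tall, its top 7 mm tapering to 10 mm.
- slot_mouth (a point): middle of the slot behind the shelf's dark metal front lip, level with panel top and lip top (board frame 80, 0, 45 mm); x across the slot, y along it, z up. The slot is 10 mm wide and 80 mm long, between white end fillers; bevelled long edges widen its mouth to 18 mm over the top 4 mm. In it, 16 mm below the mouth, lies the orange sprung strip.
- spring_strip (a joint): how far the orange sprung strip in the slot is pressed down, m: 0 free, about 0.008 when the label holder is fully home (its flange then sits on lip and panel). The strip resists with 3.2 N at the start and 0.8 N more per mm, 9.6 N at home, and pushes the holder back up if it is let go.
- stand: slotted wooden block, fixed, 68 x 110 x 34 mm, in which the label holder stands; origin on the bench under its middle, slot along its own y.
- holder_centre (a point): the green label holder, loose, 50 to 100 g, upright, alike on both sides: the middle of its upright plate (10 mm thick along own x, 70 wide along own y, 45 tall, white card on both faces). Below it a flange 30 x 70 x 5 mm, underside 27.5 mm below this point, then a tongue 6 mm thick (3 mm at its end), 60 wide, 24 long. At first the flange rests on the stand. Take the plate by its faces from above.
- holder_tip (a point): middle of the lower end of the label holder's tongue, 51.5 mm below holder_centre; axes as the holder's. Fully home it is 24 mm below slot_mouth.
- wide_centre (a point): centre (half-way up) of the wide blue collar: a loose ring, 50 mm outside, 22 mm bore, 20 mm tall, lying flat on the bench, own z along the bore.
- narrow_centre (a point): centre (half-way up) of the narrow brass collar: a loose ring, 36 mm outside, 22 mm bore, 20 mm tall, lying flat on the bench, own z along the bore.
- tin: a round brass-coloured varnish tin, 100 mm across, 90 mm tall; bystander, to be left alone. Origin at the centre of its underside.
- glue: a white glue bottle, 56 mm across, 120 mm tall, orange cap; bystander, to be left alone. Origin at the centre of its underside.
- edging_roll: a white roll of edging, a ring 120 mm across and 22 mm tall lying flat; bystander, to be left alone. Origin at the centre of its underside.
- jar: a glass jar with steel lid, 60 mm across, 70 mm tall; bystander, to be left alone. Origin at the centre of its underside.
- offcut: a plywood off-cut 60 x 110 x 18 mm lying flat; bystander, to be left alone. Origin at the centre of its underside.
- screwdriver: a screwdriver with black handle, about 190 mm long, lying along its own x; bystander, to be left alone. Origin at the centre of its underside.
- sanding_block: a cork sanding block 100 x 60 x 35 mm; bystander, to be left alone. Origin at the centre of its underside.
Things that resemble listed ones, but are neither listed nor needed, are in the scene too. Of the things that look like the part that bears narrow_centre, the middle-sized one is meant.

How it is judged (in metres and radians):
On the way, in this order (a step that is already met when the one before it is completed fails the run):
1. the wide collar is fully down on the post and let go, before the narrow one is on (horizontal distance between wide_centre and post_foot below 0.004 m and z of wide_centre in the frame of post_foot between 0.008 and 0.012 m and angle between wide_centre's own z axis and vertical below 0.1 rad and contact force between wide_collar and the arm below 0.2 N and contact force between wide_collar and the fingers below 0.2 N), for 0.2 s.
2. the narrow collar is down on the wide one, on the post, and let go (horizontal distance between each of wide_centre, narrow_centre and post_foot below 0.004 m and z of wide_centre in the frame of post_foot between 0.008 and 0.012 m and angle between each of wide_centre, narrow_centre's own z axis and vertical below 0.1 rad and z of narrow_centre in the frame of post_foot between 0.028 and 0.032 m and contact force between narrow_collar and the arm below 0.2 N and contact force between narrow_collar and the fingers below 0.2 N), for 0.2 s.
3. the label holder is pressed home behind the lip (z of holder_tip in the frame of slot_mouth between -0.026 and -0.022 m and x of holder_tip in the frame of slot_mouth between -0.004 and 0.004 m and y of holder_tip in the frame of slot_mouth between -0.012 and 0.012 m and angle between holder_tip's own z axis and vertical below 0.1 rad and value of joint spring_strip above 0.006 m and contact force between holder and board above 4 N and contact force between holder and the fingers above 3 N), for 0.2 s.
At the end, for the whole second after the job is handed in: Wide collar at the post's foot, narrow collar on it (within 2 mm of fully down, 4 mm of the axis). Holder upright, tongue in the slot within 2 mm of home and 12 mm of the middle, strip down over 6 mm, pressing the shelf with over 4 N, held by the fingers (over 3 N), at rest (all of step 3 and horizontal distance between each of wide_centre, narrow_centre and post_foot below 0.004 m and z of wide_centre in the frame of post_foot between 0.008 and 0.012 m and angle between each of wide_centre, narrow_centre's own z axis and vertical below 0.1 rad and z of narrow_centre in the frame of post_foot between 0.028 and 0.032 m and linear speed of holder below 0.02 m/s); the arm keeps its last pose, push and grip.
It fails at once if a bystander is moved more than 25 mm (distance of any of tin, glue, edging_roll, jar, offcut, screwdriver, sanding_block from where it was at the start of the episode above 0.025 m).
It fails at once if the label holder is rammed into the shelf with more than 60 N (contact force between holder and board above 60 N).
It also fails if it takes over 72 s, if anything falls off the work surface, if the arm or the gripper's body presses on something with over 40 N, if the wrist force passes 120 N, or if a joint passes its speed limit or range.

## Robot

A 6-joint arm with a two-finger parallel gripper is mounted at the origin on the work surface. World frame = base frame: x ahead of the robot, y to its left, z up, the work surface at z = 0. Lengths are in m, angles in degrees, forces in N, time in s.
With the tool pointing down it reaches from about 0.375 to 0.9 m from the base axis. Payload 3.1 kg.
Tool frame: the origin (TCP) lies at the very end of the fingers, on their centre line; the grasp point (between the pads) lies 19 mm behind it (bot.grip_point_offset is the distance from the TCP to the grasp point, in m); z points along the fingers, x is the direction in which the jaws open and shut, and the axes are right-handed (so a half turn about z gives the same grasp; the last joint's range is limited). The gripper opens to 87 mm and grips with 3 to 60 N. Pads are 19 mm wide; open, the fingers measure 117 mm over their backs; the gripper's body (75 mm by 190 mm) begins 51 mm behind the grasp point.
Start: joints at [-74.341, 30.224, 82.088, -0, 67.689, -10.227], TCP at [0.273, -0.562, 0.223] pointing down, gripper open.
Joint ranges: [-176.69, 176.69], [-43.24, 126.21], [12.49, 139.97], [-82, 262], [0, 151.66], [-163.58, 163.58]. Speed limits (degrees/s): [159.86, 159.86, 180, 180, 180, 180].

## Interface

Orientations are given as a 3x3 rotation matrix whose columns are the frame's x, y, z axes.
In Python, from rig import bot, capture, recognise, place_of gives the robot as it stands.
- The arm moves only by the tool send_rows, never from a script. Its argument "motion" is a list of rows, each a list of 2 entries, a list of its own where there are three numbers: the shift along the tool's x, y, z in mm, then the turn about the tool's z in rad. A call has exactly 5 rows; each row shifts and turns the pose as measured when the row begins, along the tool's axes as they then stand; what a row does not reach is not made up. A row lasts 1/12 s, in which the tool goes at most 41.7 mm and 7.16 degrees, less where a joint would pass 70% of its speed; a pose out of reach is approached as far as the arm can. A call with a gripper value outside its range is refused whole. "gripper" is the closure, from 0 (fully open) to 1 (shut), set as the call begins (left out, the last holds). The fingers move at their own pace and stop on an object; the grip force is fixed at half the most. Time passes only in rows, so rows that do not move let the fingers close, or fill a call up. It gives the time, the measured TCP pose, the force and the opening at its end, in the units of the state.
- bot.read_state(): the state, without advancing time (a new reading comes with each control period).
- capture(name): name is "side" or "top"; returns a dict with "image" (480x640x3 uint8, blue, green, red), "fx", "fy", "cx", "cy" (pixels), "dist_coeffs" ([k1, k2, p1, p2, k3] as OpenCV has them; the pictures are not rectified), "rvec" (rotation vector, rad) and "tvec" (3), from world to camera coordinates, as OpenCV has them. Camera axes: x right, y down, z forward; pixel columns grow to the right and rows downward; lengths in m; the calibration is good to about 2 mm. A picture is of the moment at which its call begins. There is no depth.
- bot.hand_in(): hands the job in, once; it reports no verdict.
Trained networks look in the newest picture that a camera, given by its name, has taken for a name from the list of things; names that differ only in an ending like _2 or _b are one class to them, and where a whole thing is asked for, a point or a joint stands for the part that bears it (a point fixed in the world has none). Each returns a list of dicts, best first, with "p" (0 to 1); they miss things now and then, are a little off and sometimes report something else, mostly with a low value. They report only what shows in the picture. A call takes as long as a camera call. They do not tell look-alikes from the thing itself.
- recognise(camera, target): "xy" ([column, row] in pixels, amid what is visible of it).
- place_of(camera, target): "xy" ([column, row] in pixels: a listed point, or the origin of a listed thing).
The state is a dict: "time_s": time; "joint_positions": joint angles; "qvel": joint speeds; "tau": joint torques, N m; "position": TCP position; "tcp_rot": TCP orientation; "force": force on the tool from outside, world axes, zero at the start; "moment": the same for the moment, N m; "opening": opening from 0.0 (shut) to 1.0 (fully open).
Only numpy, scipy, OpenCV 4.12 (cv2) and the standard library are available. Lean on these libraries where they do the work, as an engineer would, in place of code of your own. Each camera call takes 0.05 s, during which the arm holds its last target.

## Working session

There is one attempt and no reset: what is moved stays moved. The work goes in short steps, Python scripts to look and compute and a tool call to move; the robot and the scene stay as the last step left them, time stands still between calls to the robot, and variables do not carry over. Pictures are saved under pics/ and viewed, and the job is handed in when it is done.

Besides the shell and the picture viewer there is one more tool, called as name(argument=value, ...), one argument or row to a line, values as JSON. send_rows: Moves the arm, as the interface text tells. Its arguments: {"type":"object","properties":{"motion":{"type":"array","items":{"type":"array"}},"gripper":{"type":"number"}},"required":["motion"]}

```bash
ls; mkdir -p pics
python3 - <<'E'
from rig import bot,capture
import cv2
for n in("side","top"):
    c=capture(n); cv2.imwrite(f"pics/{n}0.png",c["image"]); print(n,{k:v for k,v in c.items() if k!="image"})
print(bot.read_state())
E
```

```text
pics
side {'fx': 479.8167735087603, 'fy': 479.8167735087603, 'cx': 321.30601144729286, 'cy': 239.59925304922595, 'dist_coeffs': array([-4.66679045e-05,  0.00000000e+00,  0.00000000e+00,  0.00000000e+00,
        0.00000000e+00]), 'rvec': array([ 2.20293991, -0.20270517,  0.09112423]), 'tvec': array([-0.51131694,  0.16796102,  0.91013626])}
top {'fx': 590.9796397231065, 'fy': 590.9796397231065, 'cx': 324.64440338557694, 'cy': 228.63731125902964, 'dist_coeffs': array([-0.05350305,  0.        ,  0.        ,  0.        ,  0.        ]), 'rvec': array([ 2.19899364, -2.19478706,  0.04825489]), 'tvec': array([0.0851646 , 0.526428  , 1.66412576])}
{'time_s': 0.1, 'joint_positions': array([-7.43394515e+01,  3.02737347e+01,  8.21484520e+01,  1.51946658e-03,
        6.76899858e+01, -1.02259395e+01]), 'qvel': array([ 0.02347136, -0.02365054, -0.13980222, -0.07752826, -0.07171481,
       -0.02903711]), 'tau': array([-7.44482604e-04, -4.40985417e+01, -1.77150661e+01,  6.35158480e-02,
        5.33962576e-02, -5.70162115e-05]), 'position': array([ 0.27273555, -0.56162449,  0.22167176]), 'tcp_rot': array([[ 4.36580071e-01, -8.99665264e-01, -5.04853804e-04],
       [-8.99663352e-01, -4.36580204e-01,  1.89172322e-03],
       [-1.92232685e-03, -3.71690193e-04, -9.99998083e-01]]), 'force': array([-0.24100368, -0.34590135, -0.71769889]), 'moment': array([-0.00336755, -0.02193953,  0.02680332]), 'opening': 0.9983934792618598}
```

View pics/side0.png

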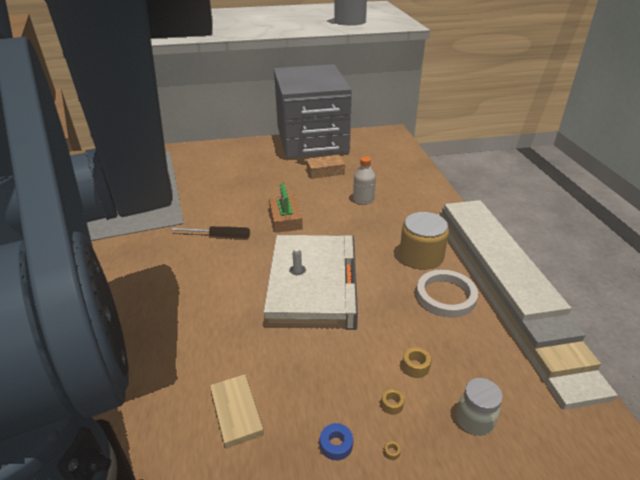

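View pics/top0.png

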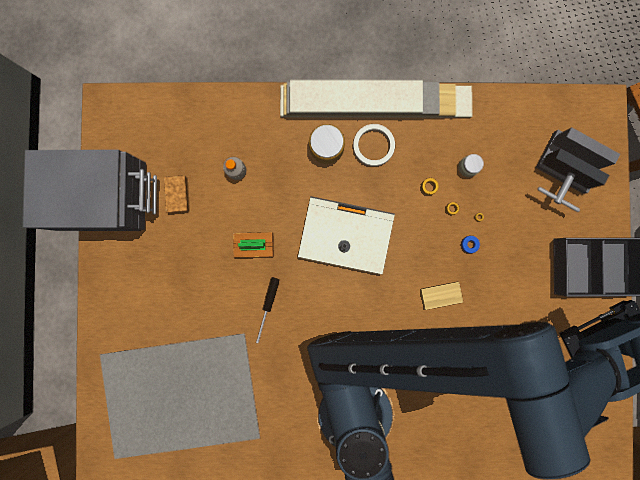

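The side picture shows the blue collar at (337,441), three brass rings at (417,361) large, (393,401) middle and (392,450) small, the board at about (312,280) with its post at (297,262), and the holder in its stand at (286,207). In the top picture they are blue (470,244), rings (429,186), (452,208) and (479,217), post (344,246), slot (351,209) and holder (252,244).

Next I measure them by segmentation and look at crops.

```bash
cat > h.py <<'E'
import numpy as np, cv2
from rig import bot,capture,recognise,place_of
def cam(c):
    K=np.array([[c["fx"],0,c["cx"]],[0,c["fy"],c["cy"]],[0,0,1]]);D=np.array(c["dist_coeffs"],float)
    return K,D,cv2.Rodrigues(c["rvec"])[0],np.array(c["tvec"])
def ray(c,px):
    K,D,R,t=cam(c); u=cv2.undistortPoints(np.array([[px]],float),K,D)[0,0]
    d=R.T@np.array([u[0],u[1],1]); return -R.T@t,d
def atz(c,px,z):
    o,d=ray(c,px); return o+d*(z-o[2])/d[2]
def proj(c,P):
    K,D,R,t=cam(c); return cv2.projectPoints(np.array(P,float).reshape(-1,1,3),c["rvec"],np.array(c["tvec"]),K,D)[0][:,0]
def tri(cs,pxs):
    A=np.zeros((3,3));b=np.zeros(3)
    for c,p in zip(cs,pxs):
        o,d=ray(c,p);d=d/np.linalg.norm(d);M=np.eye(3)-np.outer(d,d);A+=M;b+=M@o
    return np.linalg.solve(A,b)
E
python3 - <<'E'
from h import *
cs={n:capture(n) for n in("side","top")}
S,T=cs["side"],cs["top"]
print("cams",[ -cam(c)[2].T@cam(c)[3] for c in (S,T)])
for t in ["wide_centre","narrow_centre","holder_centre","holder_tip","post_foot","slot_mouth","board","stand"]:
    for n in cs:
        zz={"wide_centre":.01,"narrow_centre":.01,"holder_centre":.0615,"post_foot":.045,"slot_mouth":.045,"holder_tip":.01}.get(t,0)
        for r in place_of(n,t)[:5]:
            print(t,n,np.round(r["xy"],1),round(r["p"],2),np.round(atz(cs[n],r["xy"],zz)[:2],4))
def crop(n,x,y,w,h,f,o):
    cv2.imwrite(o,cv2.resize(cs[n]["image"][y:y+h,x:x+w],None,fx=f,fy=f,interpolation=cv2.INTER_CUBIC))
crop("top",420,170,80,100,6,"pics/t_rings.png")
crop("side",310,340,130,130,4,"pics/s_rings.png")
crop("top",225,190,180,95,4,"pics/t_board.png")
crop("side",255,175,110,160,4,"pics/s_board.png")
E
```

```text
cams [array([ 0.39572895, -0.71189067,  0.67425084]), array([0.44876657, 0.08220206, 1.68687444])]
wide_centre side [362.5 198.3] 0.24 [0.6883 0.3247]
wide_centre top [471.3 240.7] 0.66 [ 0.4928 -0.3312]
narrow_centre side [392.2 401.3] 0.83 [ 0.5839 -0.2791]
narrow_centre side [414.1 361.5] 0.82 [ 0.6444 -0.2098]
narrow_centre side [394.9 452.5] 0.77 [ 0.5625 -0.3622]
narrow_centre top [429.7 188.2] 0.71 [ 0.6425 -0.2134]
narrow_centre top [452.6 209.1] 0.62 [ 0.5828 -0.2785]
narrow_centre top [479.3 221.1] 0.57 [ 0.5487 -0.3547]
narrow_centre top [469.9 246.4] 0.57 [ 0.4766 -0.3271]
narrow_centre top [443.9 296.8] 0.22 [ 0.3337 -0.252 ]
holder_centre side [283.7 202.1] 0.6 [0.4766 0.2636]
holder_centre top [253.6 243. ] 0.76 [0.484  0.2816]
holder_tip side [284.1 218.1] 0.82 [0.4757 0.2717]
holder_tip top [251.5 242.6] 0.5 [0.4863 0.2939]
post_foot side [298.2 270.5] 0.8 [0.4774 0.0265]
post_foot side [283.6 203. ] 0.57 [0.4781 0.2858]
post_foot top [344.  247.5] 0.93 [0.4724 0.0322]
slot_mouth side [444.2 299.6] 0.74 [ 0.7346 -0.1083]
slot_mouth side [349.9 271.3] 0.63 [0.5794 0.0044]
slot_mouth top [350.6 208.6] 0.74 [0.5808 0.0139]
board side [308.8 285.3] 0.95 [0.4982 0.0279]
board side [362.4 196. ] 0.44 [0.6954 0.3517]
board top [344.5 240.1] 0.75 [0.4942 0.0295]
stand side [284.9 216.3] 0.82 [0.4799 0.2942]
stand side [352.1 272.9] 0.69 [0.596  0.0496]
stand top [254.9 247.3] 0.75 [0.4731 0.2853]
```

View pics/t_rings.png

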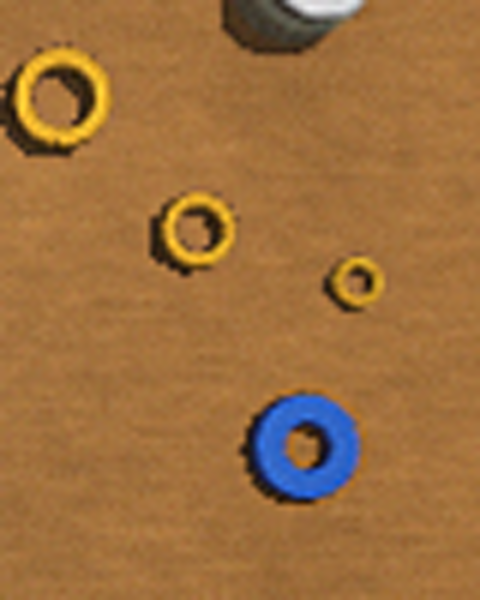

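View pics/s_rings.png

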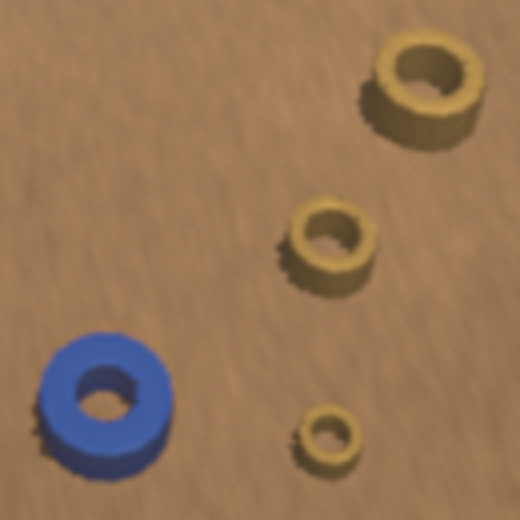

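View pics/t_board.png

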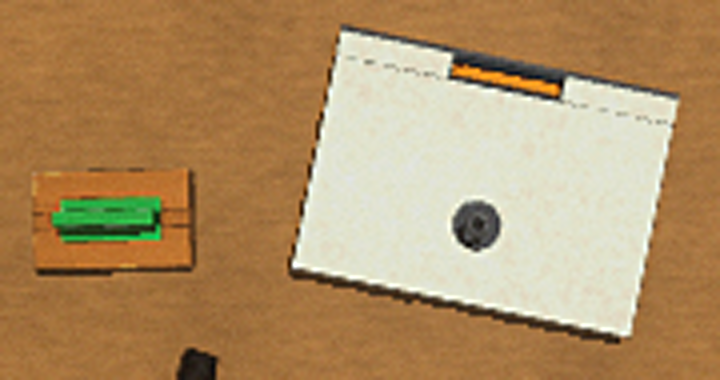

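View pics/s_board.png

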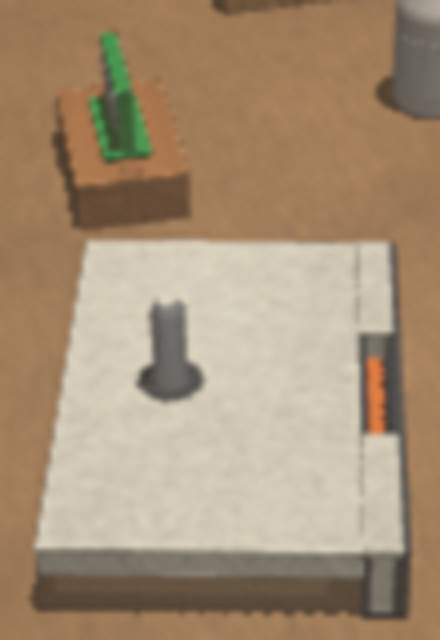

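The narrow collar could be any of the three brass rings: top pixels (429,186), (452,208) and (479,217). The middle-sized one is at (452,208), or (393,401) in the side picture, about 12.5 px across, which is about 36 mm. The blue ring has no look-alike. The edging roll, the tin and the cork or offcut blocks aren't candidates.

Now I fit the poses.

```bash
cat > meas.py <<'E'
from h import *
from scipy.optimize import minimize,least_squares
def hullmask(c,pts,shape=(480,640),f=4,win=None):
    x0,y0,w,h=win; p=(proj(c,pts)-[x0,y0]+.5)*f
    m=np.zeros((h*f,w*f),np.uint8); cv2.fillConvexPoly(m,cv2.convexHull(np.round(p).astype(np.int32)),1); return m
def ringfit(c,xy,ro,colmask,z0=0,ht=.02):
    a=np.linspace(0,2*np.pi,48,endpoint=False)
    def pts(x,y): return np.array([[x+ro*np.cos(t),y+ro*np.sin(t),z] for z in(z0,z0+ht) for t in a])
    u,v=proj(c,[[xy[0],xy[1],.01]])[0].astype(int); win=(u-22,v-22,44,44)
    im=cv2.resize(c["image"][win[1]:win[1]+44,win[0]:win[0]+44],None,fx=4,fy=4,interpolation=cv2.INTER_LINEAR)
    m=colmask(im)
    cn,_=cv2.findContours(m,cv2.RETR_EXTERNAL,cv2.CHAIN_APPROX_NONE); 
    cn=max(cn,key=cv2.contourArea); m[:]=0; cv2.drawContours(m,[cn],-1,1,-1)
    def cost(p):
        h=hullmask(c,pts(*p),win=win); return 1-(h&m).sum()/max(1,(h|m).sum())
    r=minimize(cost,xy,method="Nelder-Mead",options=dict(initial_simplex=[[xy[0],xy[1]],[xy[0]+.006,xy[1]],[xy[0],xy[1]+.006]],xatol=1e-4,fatol=1e-4))
    return r.x,1-r.fun
def blue(im): h=cv2.cvtColor(im,cv2.COLOR_BGR2HSV); return cv2.inRange(h,(100,120,40),(130,255,255))//255
def brass(im): h=cv2.cvtColor(im,cv2.COLOR_BGR2HSV); return cv2.inRange(h,(18,110,40),(32,255,255))//255
E
python3 - <<'E'
from meas import *
cs=[capture(n) for n in("side","top")]
for nm,xy,ro,f in (("wide",(.484,-.328),.025,blue),("narrow",(.583,-.279),.018,brass)):
    for n,c in zip("ST",cs):
        print(nm,n,*ringfit(c,xy,ro,f))
S,T=cs
# board
obs=[]
A=[(T,(297.6,256.6),(-.0775,.12,.045)),(T,(382.1,273.4),(-.0775,-.12,.045)),(T,(344.3,245.4),(-.025,0,.097)),
   (S,(276.6,234.9),(-.0775,.12,.045)),(S,(264.1,311.7),(-.0775,-.12,.045)),(S,(297.2,250.3),(-.025,0,.097))]
E_=[(T,(310.5,196.8),.12),(T,(394.5,213.7),-.12),(S,(353.0,235.3),.12),(S,(356.0,312.0),-.12)]
def res(p,use):
    x,y,a,e=p; R=np.array([[np.cos(a),-np.sin(a)],[np.sin(a),np.cos(a)]]); r=[]
    for c,px,b in A+[(c,px,(e,yy,.045)) for c,px,yy in E_]:
        if use!="ST" and ((c is S)!=(use=="S")): continue
        q=R@b[:2]+[x,y]; r+=list(proj(c,[[*q,b[2]]])[0]-px)
    return np.array(r)
for use in("S","T","ST"):
    s=least_squares(res,[.495,.03,-.2,.09],args=(use,)); p=s.x
    R=np.array([[np.cos(p[2]),-np.sin(p[2])],[np.sin(p[2]),np.cos(p[2])]])
    print(use,np.round(p,4),"post",R@[-.025,0]+p[:2],"slot",R@[.08,0]+p[:2]); print(np.round(s.fun.reshape(-1,2),1).tolist())
    for c,n in((S,"S"),(T,"T")):
        print(n,"slot ends px",np.round(proj(c,[[*(R@q+p[:2]),.045] for q in([.075,.04],[.085,.04],[.075,-.04],[.085,-.04])]),1).tolist())
# green
for n,c in (("S",S),("T",T)):
    h=cv2.cvtColor(c["image"],cv2.COLOR_BGR2HSV); m=cv2.inRange(h,(45,100,40),(80,255,255))
    ys,xs=np.nonzero(m); print(n,"green",len(xs),xs.min(),xs.max(),ys.min(),ys.max())
x=cv2.resize(T["image"][225:265,225:280],None,fx=12,fy=12,interpolation=cv2.INTER_CUBIC);cv2.imwrite("pics/t_h.png",x)
x=cv2.resize(S["image"][175:240,260:310],None,fx=9,fy=9,interpolation=cv2.INTER_CUBIC);cv2.imwrite("pics/s_h.png",x)
E
```

```text
wide S [ 0.48443367 -0.318778  ] 0.7356938483547926
wide T [ 0.48378927 -0.32579338] 0.8604598737601443
narrow S [ 0.58448763 -0.27644814] 0.8182141586623978
narrow T [ 0.58585915 -0.27655959] 0.8856540084388186
S [ 0.5004  0.0244 -0.203   0.0903] post [0.47591786 0.02944542] slot [0.57876232 0.00827905]
[[0.6, -0.3], [0.4, 0.2], [-0.9, -0.9], [-0.4, -0.1], [0.4, 0.9]]
S slot ends px [[346.3, 257.7], [351.1, 257.7], [347.1, 283.4], [352.2, 283.4]]
T slot ends px [[338.2, 208.2], [338.9, 204.7], [366.3, 214.0], [367.0, 210.5]]
T [ 0.5004  0.0277 -0.2001  0.0918] post [0.47588485 0.03268701] slot [0.5787897  0.01181618]
[[0.1, -0.5], [0.4, 0.1], [0.1, 0.5], [-0.5, -0.2], [-0.1, 0.1]]
S slot ends px [[345.9, 256.7], [350.7, 256.7], [346.7, 282.2], [351.8, 282.2]]
T slot ends px [[336.9, 208.2], [337.6, 204.7], [365.1, 213.9], [365.8, 210.4]]
ST [ 0.5004  0.0262 -0.2019  0.091 ] post [0.47593157 0.03123285] slot [0.57879816 0.01017425]
[[0.6, -0.6], [0.8, 0.1], [0.7, 0.5], [0.5, -0.7], [0.4, -0.5], [-1.0, -1.5], [0.1, -0.0], [0.4, 0.5], [-0.4, -0.6], [0.5, 0.2]]
S slot ends px [[346.1, 257.1], [350.9, 257.2], [346.9, 282.7], [352.0, 282.8]]
T slot ends px [[337.5, 208.2], [338.2, 204.7], [365.6, 214.0], [366.4, 210.5]]
S green 184 278 292 183 214
T green 258 238 264 239 249
```

View pics/t_h.png

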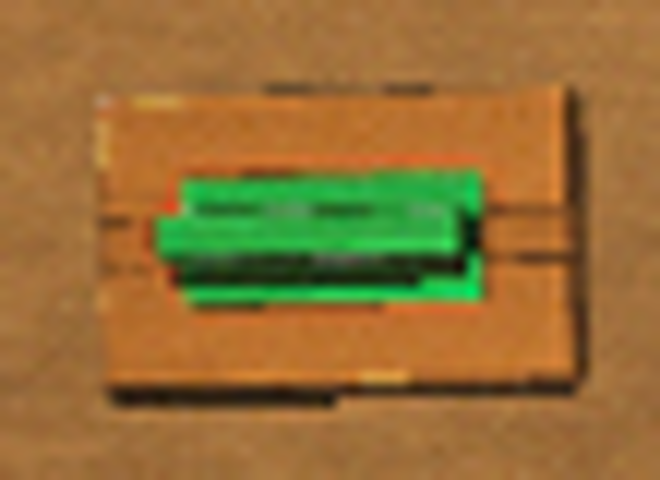

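View pics/s_h.png

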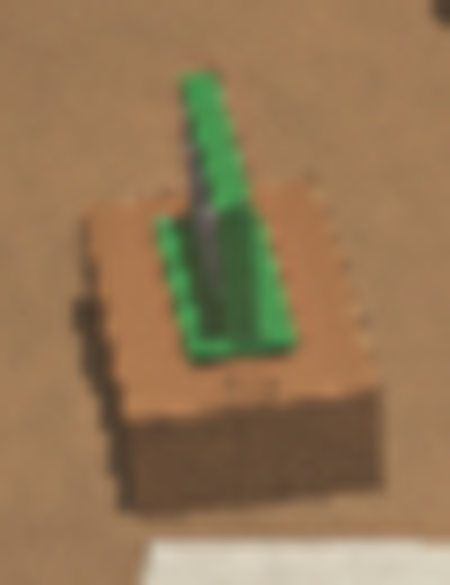

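Run:
```python
from meas import *
S,T=[capture(n) for n in("side","top")]
fT=(np.array([(180,178),(483,172),(483,300),(185,305)])+.5)/12-.5+[225,225]
fS=(np.array([(155,220),(250,205),(297,348),(190,360)])+.5)/9-.5+[260,175]
pT=(np.array([(157,220),(457,208),(460,252),(157,258)])+.5)/12-.5+[225,225]
for n,c,P,z in (("fT",T,fT,.039),("fS",S,fS,.039),("pT",T,pT,.084)):
    w=np.array([atz(c,p,z)[:2] for p in P]); print(n,w.mean(0).round(4),w.round(4).tolist())
# model fit: holder x,y,a ; long axis along own y
Fl=[(-.015,.035),(-.015,-.035),(.015,-.035),(.015,.035)]
def res(p,k):
    x,y,a=p;R=np.array([[np.cos(a),-np.sin(a)],[np.sin(a),np.cos(a)]]);r=[]
    for n,c,P,z,hw in (("T",T,fT,.039,.015),("S",S,fS,.039,.015),("T",T,pT,.084,.005)):
        if n not in k: continue
        # order: fT: (+x,+y),(+x,-y),(-x,-y),(-x,+y) ; fS: far-left(-x,+y), far-right(+x,+y), near-right(+x,-y), near-left(-x,-y)
        M=[(1,1),(1,-1),(-1,-1),(-1,1)] if n=="T" else [(-1,1),(1,1),(1,-1),(-1,-1)]
        Q=np.array([[*(R@[sx*hw,sy*.035]+[x,y]),z] for sx,sy in M]); r+=list((proj(c,Q)-P).ravel())
    return np.array(r)
for k in("S","T","ST"):
    s=least_squares(res,[.48,.28,0],args=(k,));print(k,s.x.round(4),np.round(s.fun.reshape(-1,2),1).tolist())
# blue debug
xs=[]
im=S["image"][415:470,305:370]; m=blue(im); print("S blue bbox",[ (v.min()+o,v.max()+o) for v,o in zip(np.nonzero(m),(415,305))],m.sum())
im=T["image"][225:265,450:490]; m=blue(im); print("T blue bbox",[ (v.min()+o,v.max()+o) for v,o in zip(np.nonzero(m),(225,450))],m.sum())
a=np.linspace(0,6.283,40)
for c in(S,T):
    for y in (-.319,-.326): 
        p=proj(c,[[.484+.025*np.cos(t),y+.025*np.sin(t),z] for z in(0,.02) for t in a]); print(y,p.min(0).round(1),p.max(0).round(1))
```

```text
fT [0.4805 0.288 ] [[0.4946, 0.3238], [0.4961, 0.2531], [0.4663, 0.2529], [0.465, 0.3223]]
fS [0.479  0.2821] [[0.4642, 0.3172], [0.4912, 0.32], [0.4946, 0.2457], [0.466, 0.2454]]
pT [0.4806 0.2881] [[0.4838, 0.3223], [0.4867, 0.2543], [0.4767, 0.2535], [0.4752, 0.3222]]
S [0.479  0.2819 0.0408] [[-0.6, 0.2], [0.7, 0.5], [0.2, -0.5], [-0.3, -0.2]]
T [0.4805 0.2881 0.0265] [[0.1, -0.0], [-0.1, -0.1], [0.1, -0.0], [-0.1, 0.1], [-0.3, -0.3], [0.4, 0.1], [0.2, 0.1], [-0.3, 0.2]]
ST [0.4801 0.2871 0.0316] [[0.4, 0.2], [0.2, -0.0], [0.4, 0.1], [0.2, 0.4], [-0.3, -0.9], [1.0, -0.6], [0.3, -1.6], [-0.2, -1.4], [0.0, -0.1], [0.7, 0.2], [0.6, 0.2], [0.1, 0.4]]
S blue bbox [(np.int64(424), np.int64(454)), (np.int64(320), np.int64(351))] 600
T blue bbox [(np.int64(236), np.int64(252)), (np.int64(462), np.int64(479))] 203
-0.319 [319.1 415.9] [352.7 454.2]
-0.326 [320. 420.] [353.8 458.7]
-0.319 [457.5 234.9] [476.7 252.6]
-0.326 [460.  234.9] [479.1 252.6]
```

```bash
cat >> h.py <<'E'
def to(x,y,z,psi=None,n=5):
    """prints per-row shift (tool mm) and turn"""
    s=bot.read_state(); R=s["tcp_rot"]; d=R.T@(np.array([x,y,z])-s["position"])*1000
    a=np.degrees(np.arctan2(R[1,0],R[0,0])); 
    tr=0 if psi is None else -np.radians((psi-a+180)%360-180)
    print("t",round(s["time_s"],2),"pos",s["position"].round(4),"psi",round(a,2),"F",s["force"].round(2),"op",round(s["opening"],3))
    print("total tool shift mm",d.round(1),"turn rad",round(tr,4)," per row",(d/n).round(2),round(tr/n,4))
E
python3 -c "
from h import *
to(.484,-.328,.2,n=10)"
```

```text
t 1.2 pos [ 0.2729 -0.5623  0.2226] psi -64.11 F [0.19 0.62 1.23] op 1.004
total tool shift mm [-118.6 -292.2   22.6] turn rad 0  per row [-11.86 -29.22   2.26] 0.0
```

send_rows(
  motion=[
    [[-11.9, -29.2, 0], 0],
    [[-11.9, -29.2, 0], 0],
    [[-11.9, -29.2, 0], 0],
    [[-11.9, -29.2, 0], 0],
    [[-11.9, -29.2, 0], 0],
  ],
  gripper=0,
)

```text
time_s: 1.62
position: [0.3773, -0.4491, 0.222]
tcp_rot: [[0.426, -0.905, -0.0], [-0.905, -0.426, -0.006], [0.006, 0.003, -1.0]]
force: [0.9, -0.7, 0.4]
opening: 0.996
```

send_rows(
  motion=[
    [[-11.9, -29.2, 10], 0],
    [[-11.9, -29.2, 15], 0],
    [[-11.9, -29.2, 15], 0],
    [[-11.9, -29.2, 15], 0],
    [[-11.9, -29.2, 15], 0],
  ],
)

```text
time_s: 2.03
position: [0.4912, -0.3314, 0.154]
tcp_rot: [[0.424, -0.906, 0.008], [-0.905, -0.424, -0.017], [0.019, 0.0, -1.0]]
force: [0.7, -0.1, -0.4]
opening: 0.999
```

Run:
```python
from h import *
S,T=[capture(n) for n in("side","top")]
to(.484,-.328,.1)
s=bot.read_state();print(proj(S,[s["position"]]),proj(T,[s["position"]]),s["tcp_rot"].round(3))
cv2.imwrite("pics/s1.png",cv2.resize(S["image"][280:480,240:480],None,fx=3,fy=3,interpolation=cv2.INTER_CUBIC))
cv2.imwrite("pics/t1.png",cv2.resize(T["image"][160:280,400:560],None,fx=5,fy=5,interpolation=cv2.INTER_CUBIC))
```

```text
t 2.13 pos [ 0.4913 -0.3273  0.1518] psi -64.6 F [ 0.29 -0.3   0.85] op 1.0
total tool shift mm [-3.1  6.8 51.7] turn rad 0  per row [-0.61  1.36 10.35] 0.0
[[343.67204798 378.962401  ]] [[483.10432443 239.86914641]] [[ 0.429 -0.903  0.004]
 [-0.903 -0.429 -0.011]
 [ 0.012  0.001 -1.   ]]
```

View pics/s1.png

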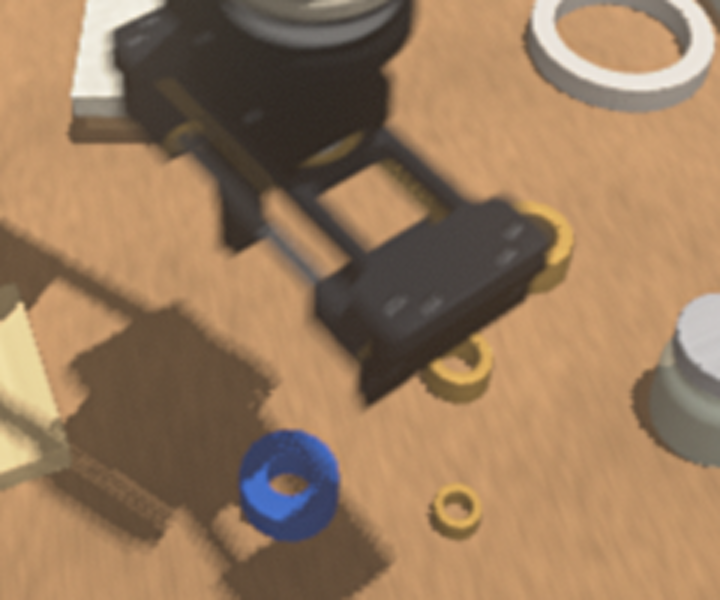

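View pics/t1.png

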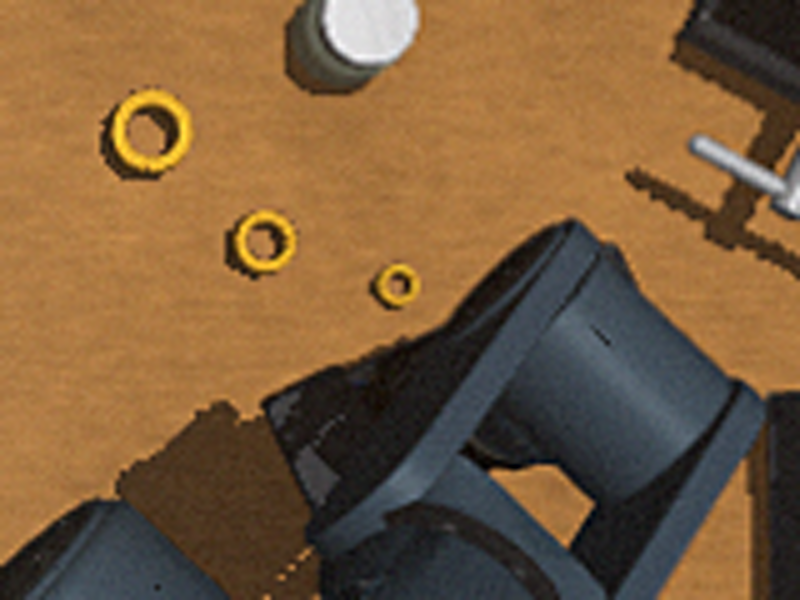

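Run:
```python
from h import *
S=capture("side")
s=bot.read_state();R=s["tcp_rot"];p=s["position"]
for ax in(-.0585,-.0435,.0435,.0585):
    for ay in(-.0095,.0095):
        print(ax,ay,proj(S,[p+R@[ax,ay,0]]).round(1), ((proj(S,[p+R@[ax,ay,0]])-[240,280])*3).round(0))
cv2.imwrite("pics/s1b.png",cv2.resize(S["image"][330:430,290:390],None,fx=6,fy=6,interpolation=cv2.INTER_CUBIC)*1)
```

```text
-0.0585 -0.0095 [[323.3 348.9]] [[250. 207.]]
-0.0585 0.0095 [[312.1 355.2]] [[216. 226.]]
-0.0435 -0.0095 [[329.7 355.7]] [[269. 227.]]
-0.0435 0.0095 [[318.4 362.2]] [[235. 247.]]
0.0435 -0.0095 [[370.9 399.4]] [[393. 358.]]
0.0435 0.0095 [[359.2 407.2]] [[358. 381.]]
0.0585 -0.0095 [[378.8 407.8]] [[417. 383.]]
0.0585 0.0095 [[367.  415.8]] [[381. 407.]]
```

View pics/s1b.png

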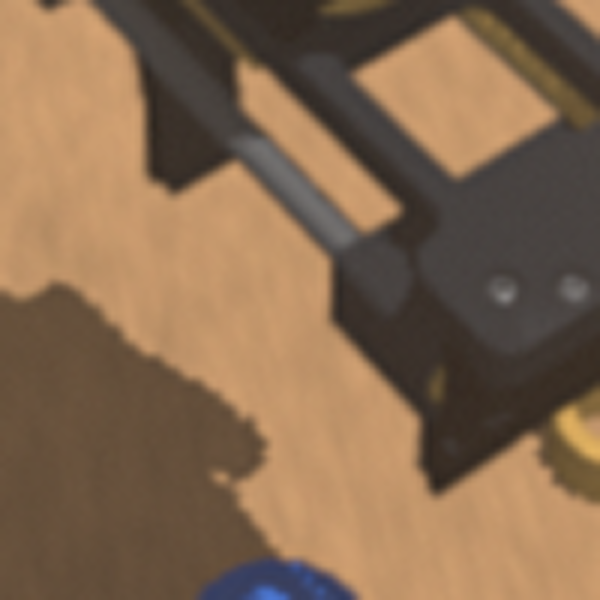

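Run:
```python
from meas import *
S,T=[capture(n) for n in("side","top")]
S0=dict(S);S0["image"]=cv2.imread("pics/side0.png");T0=dict(T);T0["image"]=cv2.imread("pics/top0.png")
def blue2(im): h=cv2.cvtColor(im,cv2.COLOR_BGR2HSV); return cv2.inRange(h,(95,90,15),(135,255,255))//255
def brass2(im): h=cv2.cvtColor(im,cv2.COLOR_BGR2HSV); return cv2.inRange(h,(17,125,25),(35,255,255))//255
print(cv2.cvtColor(S0["image"],cv2.COLOR_BGR2HSV)[398:412:2,393].tolist(),cv2.cvtColor(S0["image"],cv2.COLOR_BGR2HSV)[410:420:3,420].tolist())
for nm,xy,ro,f in (("wide",(.484,-.328),.025,blue2),("narrow",(.583,-.279),.018,brass2)):
    for n,c in (("S",S0),("T",T0)): print(nm,n,*ringfit(c,xy,ro,f))
    for n,c in (("S",S0),("T",T0)):
        v=c["image"].copy()
        xx=dict(wide=(.484,-.329),narrow=(.585,-.277))[nm]
        a=np.linspace(0,6.283,60)
        big=cv2.resize(v,None,fx=6,fy=6,interpolation=cv2.INTER_CUBIC)
        for z in(0,.02):
            q=(proj(c,[[xx[0]+ro*np.cos(t),xx[1]+ro*np.sin(t),z] for t in a])+.5)*6
            cv2.polylines(big,[np.round(q).astype(int)],True,(0,0,255),1)
        u,w=(proj(c,[[*xx,.01]])[0]*6).astype(int); cv2.imwrite(f"pics/ov_{nm}{n}.png",big[w-140:w+140,u-140:u+140])
r=[np.hstack([cv2.imread(f"pics/ov_{nm}{n}.png") for n in"ST"]) for nm in("wide","narrow")]
cv2.imwrite("pics/ov.png",np.vstack(r))
```

```text
[[18, 132, 95], [15, 119, 148], [14, 116, 162], [18, 138, 168], [19, 146, 188], [19, 140, 126], [18, 132, 104]] [[15, 115, 166], [15, 118, 164], [14, 116, 160], [15, 115, 157]]
wide S [ 0.48306765 -0.32577555] 0.822510074841681
wide T [ 0.48368359 -0.32736133] 0.888063063063063
narrow S [ 0.58461601 -0.27720309] 0.8877587226493199
narrow T [ 0.58621099 -0.27718247] 0.934020618556701
```

View pics/ov.png

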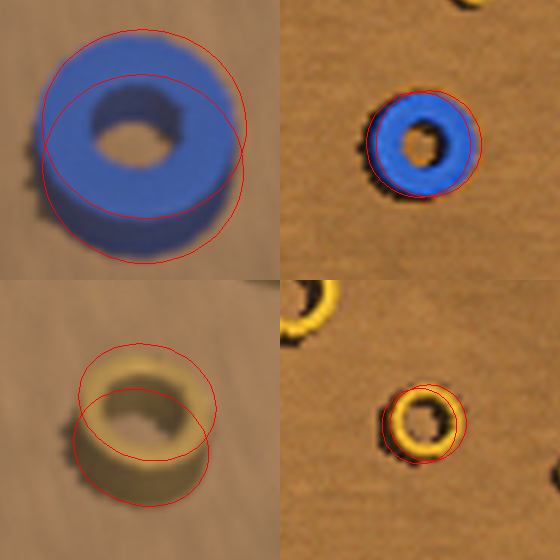

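Overlay: the projected outlines match both collars to about 1–2 px in both cameras, giving wide ≈ (0.4835,-0.3275) and narrow ≈ (0.585,-0.277). The finger corner projects correctly in the side camera. I go down to the wide collar now.

```bash
python3 -c "
from h import *
to(.4835,-.3275,.05,-64)"
```

```text
t 2.28 pos [ 0.4902 -0.3329  0.1545] psi -64.86 F [ 0.35 -0.5   0.25] op 1.003
total tool shift mm [ -9.7   3.7 104.3] turn rad -0.0149  per row [-1.95  0.74 20.87] -0.003
```

send_rows(
  motion=[
    [[-2, 0.7, 21], -0.003],
    [[-2, 0.7, 21], -0.003],
    [[-2, 0.7, 21], -0.003],
    [[-2, 0.7, 21], -0.003],
    [[-2, 0.7, 21], -0.003],
  ],
)

```text
time_s: 2.7
position: [0.4871, -0.3425, 0.057]
tcp_rot: [[0.43, -0.903, 0.026], [-0.902, -0.43, -0.039], [0.046, -0.006, -0.999]]
force: [1.3, 0.1, 0.5]
opening: 0.997
```

Run:
```python
from h import *
for i in range(6):
    to(.4835,-.3275,.004,-64); print(bot.read_state()["joint_positions"].round(3)); S=capture("side")
```

```text
t 2.7 pos [ 0.4871 -0.3425  0.057 ] psi -64.52 F [1.27 0.13 0.49] op 0.997
total tool shift mm [-17.5  -2.9  52.2] turn rad -0.0092  per row [-3.51 -0.58 10.45] -0.0018
[-45.598  40.316  95.505  -0.76   41.567  19.475]
t 2.75 pos [ 0.4847 -0.3408  0.053 ] psi -64.54 F [-0.05 -0.59 -2.43] op 0.999
total tool shift mm [-14.4  -4.5  48.5] turn rad -0.0094  per row [-2.88 -0.9   9.7 ] -0.0019
[-45.639  40.642  95.688  -0.782  41.496  19.472]
t 2.8 pos [ 0.4848 -0.3404  0.0545] psi -64.54 F [-0.42  0.21 -0.49] op 1.003
total tool shift mm [-14.1  -4.2  50. ] turn rad -0.0094  per row [-2.82 -0.84 10.  ] -0.0019
[-45.609  40.512  95.638  -0.762  41.726  19.487]
t 2.85 pos [ 0.4859 -0.341   0.056 ] psi -64.53 F [-0.53 -0.61  0.66] op 1.0
total tool shift mm [-15.3  -3.4  51.4] turn rad -0.0092  per row [-3.06 -0.67 10.29] -0.0018
[-45.573  40.392  95.548  -0.746  41.77   19.495]
t 2.9 pos [ 0.4869 -0.3414  0.0571] psi -64.5 F [ 1.48 -0.09  1.03] op 1.0
total tool shift mm [-16.3  -2.6  52.5] turn rad -0.0088  per row [-3.27 -0.52 10.5 ] -0.0018
[-45.536  40.302  95.486  -0.739  41.763  19.501]
t 2.95 pos [ 0.4876 -0.3416  0.0578] psi -64.48 F [-0.16 -0.68  0.38] op 1.0
total tool shift mm [-16.9  -2.   53.1] turn rad -0.0083  per row [-3.38 -0.41 10.63] -0.0017
[-45.504  40.246  95.454  -0.736  41.749  19.503]
```

send_rows(
  motion=[
    [[0, 0, -20], 0],
    [[0, 0, -20], 0],
    [[0, 0, -20], 0],
    [[0, 0, -20], 0],
    [[0, 0, -20], 0],
  ],
)

```text
time_s: 3.42
position: [0.4851, -0.3388, 0.1652]
tcp_rot: [[0.43, -0.903, 0.027], [-0.902, -0.43, -0.04], [0.048, -0.007, -0.999]]
force: [0.8, -0.2, -0.5]
opening: 0.998
```

```bash
cat >> h.py <<'E'
def st(n=3,cam_="top"):
    for i in range(n):
        s=bot.read_state(); R=s["tcp_rot"]
        print("t",round(s["time_s"],2),"pos",(s["position"]*1000).round(1),"psi",round(np.degrees(np.arctan2(R[1,0],R[0,0])),2),"tilt(z xy)",R[:2,2].round(4),"F",s["force"].round(1),"op",round(s["opening"],3))
        if i<n-1: capture(cam_)
E
python3 -c "
from h import *
st(4);print(bot.read_state()['joint_positions'].round(2))"
```

```text
t 3.42 pos [ 485.1 -338.8  165.2] psi -64.52 tilt(z xy) [ 0.0273 -0.0402] F [ 0.8 -0.2 -0.5] op 0.998
t 3.47 pos [ 487.4 -340.8  170. ] psi -64.51 tilt(z xy) [ 0.0336 -0.0466] F [ 0.5 -1.   2.4] op 0.998
t 3.52 pos [ 487.4 -340.9  168.3] psi -64.52 tilt(z xy) [ 0.0336 -0.0466] F [-0.1  0.1  0.1] op 0.999
t 3.57 pos [ 486.4 -339.9  166.2] psi -64.52 tilt(z xy) [ 0.0308 -0.0438] F [ 0.   0.1 -0.2] op 0.998
[-45.47  30.71  92.18  -0.62  54.08  19.39]
```

send_rows(
  motion=[
    [[0, 0, 8], 0],
    [[0, 0, 8], 0],
    [[0, 0, 8], 0],
    [[0, 0, 8], 0],
    [[0, 0, 8], 0],
  ],
)

```text
time_s: 3.98
position: [0.4869, -0.3411, 0.1225]
tcp_rot: [[0.43, -0.902, 0.03], [-0.901, -0.431, -0.043], [0.052, -0.009, -0.999]]
force: [-0.3, -0.0, -0.3]
opening: 1.001
```

```bash
python3 -c "
from h import *
st(4);print(bot.read_state()['joint_positions'].round(2))"
```

```text
t 3.98 pos [ 486.9 -341.1  122.5] psi -64.52 tilt(z xy) [ 0.0304 -0.0435] F [-0.3 -0.  -0.3] op 1.001
t 4.03 pos [ 485.9 -340.2  120.5] psi -64.52 tilt(z xy) [ 0.0276 -0.0406] F [ 0.   0.7 -1.2] op 0.999
t 4.08 pos [ 486.  -340.3  121.4] psi -64.52 tilt(z xy) [ 0.0277 -0.0408] F [ 0.4  0.3 -0.7] op 1.0
t 4.13 pos [ 486.6 -340.8  122.5] psi -64.52 tilt(z xy) [ 0.0292 -0.0422] F [-0.4 -0.4  0.3] op 0.999
[-45.51  34.34  93.92  -0.67  48.84  19.42]
```

```bash
python3 -c "
from h import *
to(.4835,-.3275,.05,-64,n=5)"
```

```text
t 4.13 pos [ 0.4866 -0.3408  0.1225] psi -64.52 F [-0.44 -0.37  0.27] op 0.999
total tool shift mm [-17.   -2.4  71.7] turn rad -0.009  per row [-3.4  -0.48 14.35] -0.0018
```

send_rows(
  motion=[
    [[-3.4, -0.5, 13], -0.002],
    [[-3.4, -0.5, 13], -0.002],
    [[-3.4, -0.5, 13], -0.002],
    [[-3.4, -0.5, 13], -0.002],
    [[-3.4, -0.5, 13], -0.002],
  ],
)

```text
time_s: 4.55
position: [0.4871, -0.331, 0.0575]
tcp_rot: [[0.438, -0.898, 0.037], [-0.897, -0.44, -0.05], [0.062, -0.011, -0.998]]
force: [0.1, 0.2, -0.6]
opening: 1.004
```

```bash
python3 -c "
from h import *
st(3)
to(.4835,-.3275,.004,-64,n=5)"
```

```text
t 4.55 pos [ 487.1 -331.    57.5] psi -63.96 tilt(z xy) [ 0.0372 -0.0503] F [ 0.1  0.2 -0.6] op 1.004
t 4.6 pos [ 485.5 -329.1   54.9] psi -63.95 tilt(z xy) [ 0.0331 -0.0461] F [-0.3  0.  -1.6] op 0.998
t 4.65 pos [ 485.5 -329.3   56. ] psi -63.95 tilt(z xy) [ 0.033  -0.0461] F [-1.2 -0.1  0.4] op 1.001
t 4.65 pos [ 0.4855 -0.3293  0.056 ] psi -63.95 F [-1.17 -0.12  0.43] op 1.001
total tool shift mm [-5.4  1.5 51.7] turn rad 0.0009  per row [-1.07  0.31 10.35] 0.0002
```

send_rows(
  motion=[
    [[-1, 0.3, 10], 0],
    [[-1, 0.3, 10], 0],
    [[-1, 0.3, 10], 0],
    [[-1, 0.3, 10], 0],
    [[-1, 0.3, 8], 0],
  ],
)

```text
time_s: 5.07
position: [0.4866, -0.3309, 0.0076]
tcp_rot: [[0.438, -0.898, 0.04], [-0.897, -0.44, -0.053], [0.065, -0.012, -0.998]]
force: [0.6, -0.6, -0.3]
opening: 1.001
```

```bash
python3 -c "
from h import *
st(3)
to(.4835,-.3275,.004,-64,n=5)
c=capture('side');cv2.imwrite('pics/s2.png',cv2.resize(c['image'][370:480,270:410],None,fx=5,fy=5,interpolation=cv2.INTER_CUBIC))"
```

```text
t 5.07 pos [ 486.6 -330.9    7.6] psi -63.97 tilt(z xy) [ 0.0396 -0.0528] F [ 0.6 -0.6 -0.3] op 1.001
t 5.12 pos [ 485.7 -330.1    6.1] psi -63.97 tilt(z xy) [ 0.0374 -0.0506] F [-0.8 -0.3 -1. ] op 0.996
t 5.17 pos [ 485.7 -330.     6.8] psi -63.96 tilt(z xy) [ 0.0372 -0.0504] F [-0.6  0.1 -0. ] op 1.0
t 5.17 pos [ 0.4857 -0.33    0.0068] psi -63.96 F [-0.58  0.11 -0.03] op 1.0
total tool shift mm [-3.4  0.9  2.6] turn rad 0.0006  per row [-0.67  0.17  0.51] 0.0001
```

View pics/s2.png

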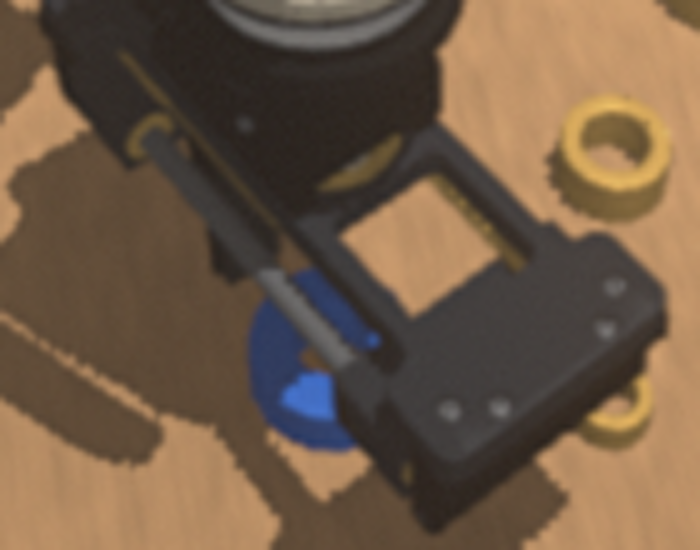

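send_rows(
  motion=[
    [[0, 0, 2], 0],
    [[0, 0, 0], 0],
    [[0, 0, 0], 0],
    [[0, 0, 0], 0],
    [[0, 0, 0], 0],
  ],
  gripper=1,
)

```text
time_s: 5.63
position: [0.4872, -0.3314, 0.0068]
tcp_rot: [[0.438, -0.898, 0.04], [-0.897, -0.44, -0.054], [0.066, -0.013, -0.998]]
force: [0.2, 0.2, 0.7]
opening: 0.707
```

```bash
python3 -c "
from h import *
st(3,'side')
c=capture('side');cv2.imwrite('pics/s3.png',cv2.resize(c['image'][370:480,270:410],None,fx=5,fy=5,interpolation=cv2.INTER_CUBIC))"
```

```text
t 5.63 pos [ 487.2 -331.4    6.8] psi -63.96 tilt(z xy) [ 0.0405 -0.0536] F [0.2 0.2 0.7] op 0.707
t 5.68 pos [ 487.1 -331.4    6.8] psi -63.97 tilt(z xy) [ 0.0404 -0.0534] F [-0.   1.   0.1] op 0.66
t 5.73 pos [ 487.  -331.3    6.7] psi -63.97 tilt(z xy) [ 0.0401 -0.0532] F [ 0.1 -0.2  0. ] op 0.616
```

View pics/s3.png

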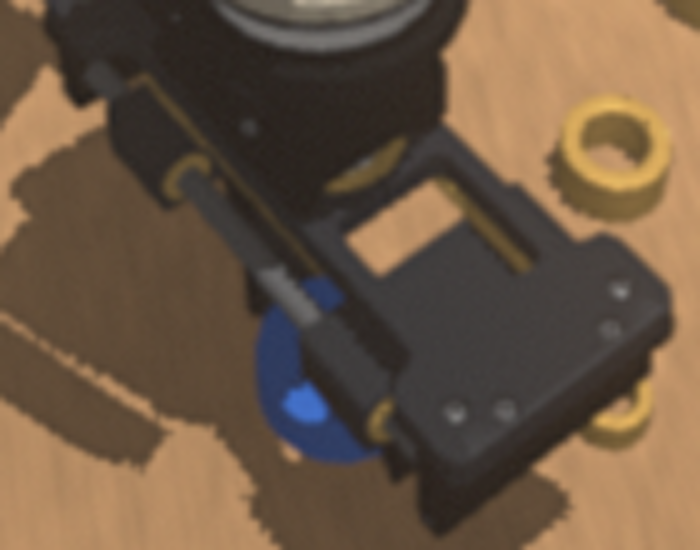

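send_rows(
  motion=[
    [[0, 0, 0], 0],
    [[0, 0, 0], 0],
    [[0, 0, 0], 0],
    [[0, 0, 0], 0],
    [[0, 0, 0], 0],
  ],
)

```text
time_s: 6.2
position: [0.4869, -0.3312, 0.0066]
tcp_rot: [[0.438, -0.898, 0.04], [-0.897, -0.44, -0.053], [0.065, -0.013, -0.998]]
force: [-0.3, -0.4, 0.1]
opening: 0.568
```

```bash
python3 -c "
from h import *
st(2,'side')"
```

```text
t 6.2 pos [ 486.9 -331.2    6.6] psi -63.96 tilt(z xy) [ 0.04   -0.0532] F [-0.3 -0.4  0.1] op 0.568
t 6.25 pos [ 486.9 -331.2    6.6] psi -63.96 tilt(z xy) [ 0.04   -0.0531] F [-0.6  1.  -0.3] op 0.568
```

send_rows(
  motion=[
    [[0, 0, -12], 0],
    [[0, 0, -20], 0],
    [[0, 0, -25], 0],
    [[0, 0, -25], 0],
    [[0, 0, -15], 0],
  ],
)

```text
time_s: 6.67
position: [0.4802, -0.3234, 0.1045]
tcp_rot: [[0.438, -0.898, 0.032], [-0.897, -0.439, -0.045], [0.055, -0.009, -0.998]]
force: [0.9, -1.3, -0.6]
opening: 0.566
```

```bash
python3 -c "
from h import *
st(2,'side')
to(.476,.031,.15)"
```

```text
t 6.67 pos [ 480.2 -323.4  104.5] psi -63.97 tilt(z xy) [ 0.0319 -0.0451] F [ 0.9 -1.3 -0.6] op 0.566
t 6.72 pos [ 481.4 -324.4  107. ] psi -63.96 tilt(z xy) [ 0.0353 -0.0484] F [ 0.2 -0.6 -0.6] op 0.57
t 6.72 pos [ 0.4814 -0.3244  0.107 ] psi -63.96 F [ 0.23 -0.55 -0.57] op 0.57
total tool shift mm [-318.6 -151.8  -60.3] turn rad 0  per row [-63.73 -30.37 -12.06] 0.0
```

send_rows(
  motion=[
    [[-16, -8, -8], 0],
    [[-30, -14, -6], 0],
    [[-30, -14, -6], 0],
    [[-30, -14, -6], 0],
    [[-30, -14, -6], 0],
  ],
)

```text
time_s: 7.13
position: [0.4813, -0.1779, 0.1353]
tcp_rot: [[0.427, -0.903, 0.047], [-0.901, -0.43, -0.061], [0.075, -0.016, -0.997]]
force: [1.3, 0.8, -1.0]
opening: 0.569
```

```bash
python3 -c "
from h import *
st(1,'side')
to(.476,.031,.14)"
```

```text
t 7.13 pos [ 481.3 -177.9  135.3] psi -64.63 tilt(z xy) [ 0.0468 -0.0607] F [ 1.3  0.8 -1. ] op 0.569
t 7.13 pos [ 0.4813 -0.1779  0.1353] psi -64.63 F [ 1.3   0.8  -0.97] op 0.569
total tool shift mm [-190.2  -85.   -17.6] turn rad 0  per row [-38.03 -17.01  -3.51] 0.0
```

send_rows(
  motion=[
    [[-32, -14, -3], 0],
    [[-34, -15, -3], 0],
    [[-34, -15, -3], 0],
    [[0, 0, 0], 0],
    [[0, 0, 0], 0],
  ],
)

```text
time_s: 7.55
position: [0.4745, -0.057, 0.1389]
tcp_rot: [[0.433, -0.9, 0.047], [-0.899, -0.435, -0.059], [0.073, -0.016, -0.997]]
force: [0.1, -0.5, -1.8]
opening: 0.568
```

```bash
python3 -c "
from h import *
st(3,'side')
to(.476,.031,.14)"
```

```text
t 7.55 pos [474.5 -57.  138.9] psi -64.29 tilt(z xy) [ 0.0467 -0.0589] F [ 0.1 -0.5 -1.8] op 0.568
t 7.6 pos [473.9 -57.  138.7] psi -64.36 tilt(z xy) [ 0.0452 -0.058 ] F [-1.2 -0.5 -0.6] op 0.57
t 7.65 pos [474.3 -58.2 138.7] psi -64.44 tilt(z xy) [ 0.0457 -0.0587] F [ 0.2 -0.5 -2. ] op 0.568
t 7.65 pos [ 0.4743 -0.0582  0.1387] psi -64.44 F [ 0.16 -0.49 -2.02] op 0.568
total tool shift mm [-79.5 -40.1  -6.5] turn rad 0  per row [-15.9   -8.02  -1.3 ] 0.0
```

send_rows(
  motion=[
    [[-16, -8, -10], 0],
    [[-16, -8, -20], 0],
    [[-16, -8, -30], 0],
    [[-16, -8, -35], 0],
    [[0, 0, 0], 0],
  ],
)

```text
time_s: 8.07
position: [0.4737, 0.0133, 0.2307]
tcp_rot: [[0.417, -0.908, 0.042], [-0.906, -0.419, -0.059], [0.071, -0.014, -0.997]]
force: [0.3, -0.5, -0.7]
opening: 0.568
```

```bash
python3 -c "
from h import *
print(bot.read_state()['joint_positions'].round(2))
st(3,'side')
print(bot.read_state()['joint_positions'].round(2))
to(.476,.031,.14)"
```

```text
[-10.03  17.09 104.19  -3.5   55.79  57.13]
t 8.07 pos [473.7  13.3 230.7] psi -65.29 tilt(z xy) [ 0.0422 -0.0587] F [ 0.3 -0.5 -0.7] op 0.568
t 8.12 pos [472.6  12.1 228.4] psi -65.28 tilt(z xy) [ 0.0387 -0.0595] F [-0.6 -1.3 -1.3] op 0.57
t 8.17 pos [471.2  11.8 226.7] psi -65.3 tilt(z xy) [ 0.0346 -0.0591] F [-0.3 -0.6 -1.2] op 0.574
[-10.21  17.39 104.51  -3.61  55.59  57.05]
t 8.17 pos [0.4712 0.0118 0.2267] psi -65.3 F [-0.28 -0.64 -1.17] op 0.574
total tool shift mm [-21.3 -11.8  85.5] turn rad 0  per row [-4.26 -2.37 17.1 ] 0.0
```

```bash
python3 -c "
from h import *
st(2,'side')
to(.4773,.0316,.125,-64)"
```

```text
t 8.17 pos [471.2  11.8 226.7] psi -65.3 tilt(z xy) [ 0.0346 -0.0591] F [-0.3 -0.6 -1.2] op 0.574
t 8.22 pos [470.   11.7 225.4] psi -65.33 tilt(z xy) [ 0.0313 -0.0585] F [-0.9 -0.1 -1.7] op 0.572
t 8.22 pos [0.47   0.0117 0.2254] psi -65.33 F [-0.88 -0.11 -1.71] op 0.572
total tool shift mm [-21.6 -14.5  99.3] turn rad -0.0232  per row [-4.33 -2.9  19.85] -0.0046
```

send_rows(
  motion=[
    [[-4, -3, 6], -0.005],
    [[-4, -3, 9], -0.005],
    [[-4, -3, 11], -0.005],
    [[-4, -3, 11], -0.005],
    [[-4, -3, 11], -0.005],
  ],
)

```text
time_s: 8.63
position: [0.4751, 0.0298, 0.1683]
tcp_rot: [[0.433, -0.901, 0.024], [-0.899, -0.433, -0.058], [0.063, 0.004, -0.998]]
force: [-0.4, 0.5, -0.5]
opening: 0.57
```

```bash
python3 -c "
from h import *
st(1,'side')
to(.4773,.0316,.125,-64)"
```

```text
t 8.63 pos [475.1  29.8 168.3] psi -64.3 tilt(z xy) [ 0.0237 -0.0582] F [-0.4  0.5 -0.5] op 0.57
t 8.63 pos [0.4751 0.0298 0.1683] psi -64.3 F [-0.4   0.52 -0.45] op 0.57
total tool shift mm [-3.4 -2.9 43.2] turn rad -0.0053  per row [-0.68 -0.58  8.64] -0.0011
```

Tilt in x is down. I continue slowly to just above the post.

send_rows(
  motion=[
    [[-0.7, -0.6, 10], -0.001],
    [[-0.7, -0.6, 10], -0.001],
    [[-0.7, -0.6, 9], -0.001],
    [[-0.7, -0.6, 8], -0.001],
    [[-0.7, -0.6, 4], -0.001],
  ],
)

```text
time_s: 9.05
position: [0.4709, 0.0317, 0.1134]
tcp_rot: [[0.436, -0.9, 0.003], [-0.899, -0.435, -0.055], [0.051, 0.021, -0.998]]
force: [-0.3, 0.9, -1.7]
opening: 0.569
```

Run:
```python
from h import *
st(2,'side')
S,T=[capture(n) for n in("side","top")]
to(.4773,.0316,.06,-64)
s=bot.read_state();R=s["tcp_rot"];p=s["position"]
def ov(c,x0,y0,w,h,f,name):
    big=cv2.resize(c["image"],None,fx=f,fy=f,interpolation=cv2.INTER_CUBIC)
    a=np.linspace(0,6.283,60)
    C=p+R@[0,.0014,-.0034]
    for dz in(-.01,.01):
        q=(proj(c,[C+R@[.025*np.cos(t),.025*np.sin(t),dz] for t in a])+.5)*f
        cv2.polylines(big,[np.round(q).astype(int)],True,(0,0,255),1)
    for y,col in((.0294,(0,255,0)),(.0327,(255,0,255))):
      for z,r in((.045,.009),(.090,.009),(.097,.005)):
        q=(proj(c,[[.4759+r*np.cos(t),y+r*np.sin(t),z] for t in a])+.5)*f
        cv2.polylines(big,[np.round(q).astype(int)],True,col,1)
    cv2.imwrite(name,big[y0*f:(y0+h)*f,x0*f:(x0+w)*f])
ov(S,240,180,130,120,6,"pics/s4.png"); ov(T,290,190,110,90,6,"pics/t4.png")
```

```text
t 9.05 pos [470.9  31.7 113.4] psi -64.12 tilt(z xy) [ 0.0028 -0.055 ] F [-0.3  0.9 -1.7] op 0.569
t 9.1 pos [470.4  31.8 113. ] psi -64.11 tilt(z xy) [ 0.0014 -0.0548] F [ 0.1 -0.7 -1.8] op 0.57
t 9.2 pos [0.4718 0.0317 0.115 ] psi -64.11 F [-0.68 -0.12 -0.76] op 0.572
total tool shift mm [-0.3 -6.  55. ] turn rad -0.0019  per row [-0.06 -1.2  10.99] -0.0004
```

View pics/s4.png

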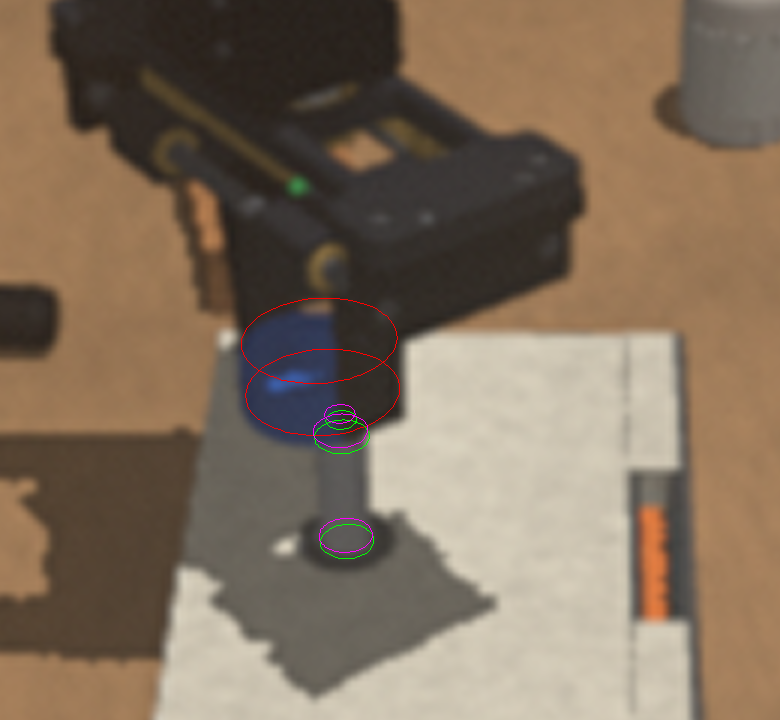

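View pics/t4.png

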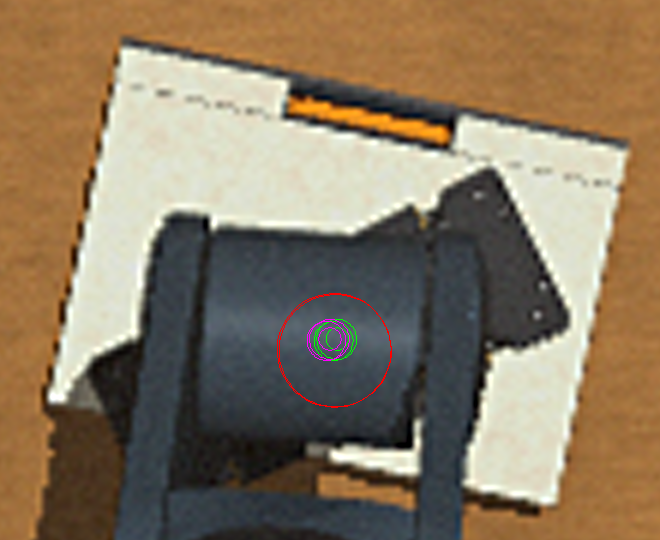

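```bash
python3 -c "
from h import *
st(1)
to(.478,.0307,.112,-64)"
```

```text
t 9.2 pos [471.8  31.7 115. ] psi -64.11 tilt(z xy) [ 0.0052 -0.0553] F [-0.7 -0.1 -0.8] op 0.572
t 9.2 pos [0.4718 0.0317 0.115 ] psi -64.11 F [-0.68 -0.12 -0.76] op 0.572
total tool shift mm [ 3.5 -5.2  3.1] turn rad -0.0019  per row [ 0.7  -1.05  0.62] -0.0004
```

send_rows(
  motion=[
    [[0.9, -1.3, 0.6], 0],
    [[0.9, -1.3, 0.6], 0],
    [[0.9, -1.3, 0.6], 0],
    [[0.9, -1.3, 0.6], 0],
    [[0, 0, 0], 0],
  ],
)

```text
time_s: 9.62
position: [0.4808, 0.0301, 0.1145]
tcp_rot: [[0.436, -0.9, 0.011], [-0.898, -0.436, -0.056], [0.055, 0.014, -0.998]]
force: [0.3, -0.4, -1.9]
opening: 0.569
```

```bash
python3 -c "
from h import *
st(3)
to(.478,.0307,.085,-64)"
```

```text
t 9.62 pos [480.8  30.1 114.5] psi -64.13 tilt(z xy) [ 0.0111 -0.0562] F [ 0.3 -0.4 -1.9] op 0.569
t 9.67 pos [480.6  30.2 114.6] psi -64.12 tilt(z xy) [ 0.011  -0.0562] F [-0.5  0.2 -2. ] op 0.566
t 9.72 pos [480.3  30.2 114.4] psi -64.12 tilt(z xy) [ 0.0103 -0.0561] F [ 0.1  0.1 -0.5] op 0.569
t 9.72 pos [0.4803 0.0302 0.1144] psi -64.12 F [ 0.15  0.14 -0.48] op 0.569
total tool shift mm [-3.   1.4 29.3] turn rad -0.0021  per row [-0.6   0.28  5.87] -0.0004
```

send_rows(
  motion=[
    [[-0.8, 0.4, 3], 0],
    [[-0.8, 0.4, 4], 0],
    [[-0.7, 0.3, 4], 0],
    [[-0.4, 0.2, 4], 0],
    [[0, 0, 4], 0],
  ],
)

```text
time_s: 10.13
position: [0.4783, 0.0314, 0.0948]
tcp_rot: [[0.435, -0.9, 0.013], [-0.899, -0.435, -0.056], [0.056, 0.013, -0.998]]
force: [-0.4, 4.1, 0.2]
opening: 0.569
```

Run:
```python
from h import *
st(3)
to(.478,.0307,.085,-64)
S=capture("side")
cv2.imwrite("pics/s5.png",cv2.resize(S["image"][200:300,250:360],None,fx=6,fy=6,interpolation=cv2.INTER_CUBIC))
```

```text
t 10.13 pos [478.3  31.4  94.8] psi -64.15 tilt(z xy) [ 0.0127 -0.0558] F [-0.4  4.1  0.2] op 0.569
t 10.18 pos [478.1  31.6  94.1] psi -64.17 tilt(z xy) [ 0.012  -0.0552] F [ 2.1  2.6 -2.5] op 0.57
t 10.23 pos [478.1  31.7  94.3] psi -64.17 tilt(z xy) [ 0.0118 -0.0552] F [ 0.7  2.1 -1.9] op 0.566
t 10.23 pos [0.4781 0.0317 0.0943] psi -64.17 F [ 0.65  2.08 -1.89] op 0.566
total tool shift mm [0.3 0.4 9.4] turn rad -0.0029  per row [0.06 0.08 1.87] -0.0006
```

View pics/s5.png

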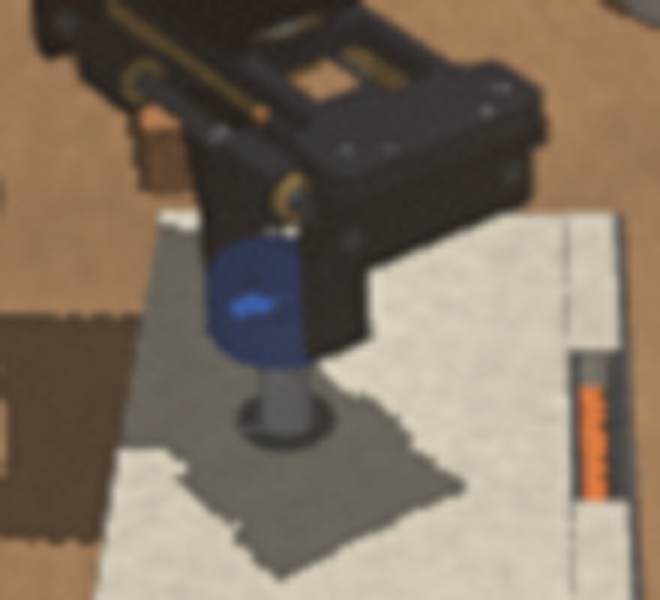

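send_rows(
  motion=[
    [[-0.7, -0.2, 2], 0],
    [[-0.5, -0.2, 3], 0],
    [[-0.3, -0.1, 3], 0],
    [[0, 0, 3], 0],
    [[0, 0, 3], 0],
  ],
)

```text
time_s: 10.7
position: [0.4784, 0.0319, 0.0798]
tcp_rot: [[0.437, -0.9, 0.012], [-0.898, -0.437, -0.057], [0.057, 0.014, -0.998]]
force: [-0.6, 1.3, 0.1]
opening: 0.574
```

Run:
```python
from h import *
st(3)
to(.478,.0307,.053,-64)
```

```text
t 10.7 pos [478.4  31.9  79.8] psi -64.06 tilt(z xy) [ 0.0123 -0.057 ] F [-0.6  1.3  0.1] op 0.574
t 10.75 pos [478.2  31.9  79.4] psi -64.07 tilt(z xy) [ 0.0117 -0.0568] F [-0.2  1.6 -1.7] op 0.569
t 10.8 pos [478.1  31.9  79.6] psi -64.06 tilt(z xy) [ 0.0115 -0.0568] F [ 0.4  1.  -1.8] op 0.571
t 10.8 pos [0.4781 0.0319 0.0796] psi -64.06 F [ 0.42  1.01 -1.8 ] op 0.571
total tool shift mm [-0.5  0.3 26.6] turn rad -0.0011  per row [-0.09  0.06  5.32] -0.0002
```

send_rows(
  motion=[
    [[-0.3, -0.1, 4.5], 0],
    [[-0.3, -0.1, 5], 0],
    [[-0.3, 0, 5], 0],
    [[-0.3, 0, 5], 0],
    [[-0.3, 0, 3], 0],
  ],
)

```text
time_s: 11.22
position: [0.4784, 0.032, 0.0555]
tcp_rot: [[0.437, -0.9, 0.013], [-0.898, -0.437, -0.057], [0.057, 0.013, -0.998]]
force: [-0.2, 0.5, -1.8]
opening: 0.563
```

Run:
```python
from h import *
st(3)
to(.478,.0317,.051,-64)
```

```text
t 11.22 pos [478.4  32.   55.5] psi -64.06 tilt(z xy) [ 0.0129 -0.0571] F [-0.2  0.5 -1.8] op 0.563
t 11.27 pos [478.1  32.   55.1] psi -64.06 tilt(z xy) [ 0.0119 -0.0569] F [ 0.4 -0.2 -1.3] op 0.575
t 11.32 pos [478.2  32.   55.5] psi -64.06 tilt(z xy) [ 0.0122 -0.057 ] F [ 0.7  0.9 -0.9] op 0.572
t 11.32 pos [0.4782 0.032  0.0555] psi -64.06 F [ 0.72  0.85 -0.86] op 0.572
total tool shift mm [-0.1  0.3  4.5] turn rad -0.0011  per row [-0.01  0.05  0.9 ] -0.0002
```

send_rows(
  motion=[
    [[0, 0, 1.5], 0],
    [[0, 0, 1.5], 0],
    [[0, 0, 1], 0],
    [[0, 0, 0], 0],
    [[0, 0, 0], 0],
  ],
)

```text
time_s: 11.73
position: [0.4784, 0.0319, 0.0519]
tcp_rot: [[0.436, -0.9, 0.013], [-0.898, -0.436, -0.057], [0.057, 0.013, -0.998]]
force: [-0.2, 1.6, -1.6]
opening: 0.57
```

send_rows(
  motion=[
    [[0, 0, 0], 0],
    [[0, 0, 0], 0],
    [[0, 0, 0], 0],
    [[0, 0, 0], 0],
    [[0, 0, 0], 0],
  ],
  gripper=0.15,
)

```text
time_s: 12.15
position: [0.4793, 0.0314, 0.0523]
tcp_rot: [[0.437, -0.899, 0.015], [-0.898, -0.437, -0.058], [0.059, 0.012, -0.998]]
force: [-0.2, 0.6, 0.1]
opening: 0.817
```

Run:
```python
from h import *
st(3)
S=capture("side")
cv2.imwrite("pics/s6.png",cv2.resize(S["image"][200:300,250:360],None,fx=6,fy=6,interpolation=cv2.INTER_CUBIC))
```

```text
t 12.15 pos [479.3  31.4  52.3] psi -64.05 tilt(z xy) [ 0.0149 -0.0578] F [-0.2  0.6  0.1] op 0.817
t 12.2 pos [479.3  31.4  52.3] psi -64.05 tilt(z xy) [ 0.015  -0.0578] F [-0.3  0.4 -1.2] op 0.83
t 12.25 pos [479.2  31.4  52.3] psi -64.05 tilt(z xy) [ 0.0148 -0.0578] F [ 0.6  0.1 -0.4] op 0.837
```

View pics/s6.png

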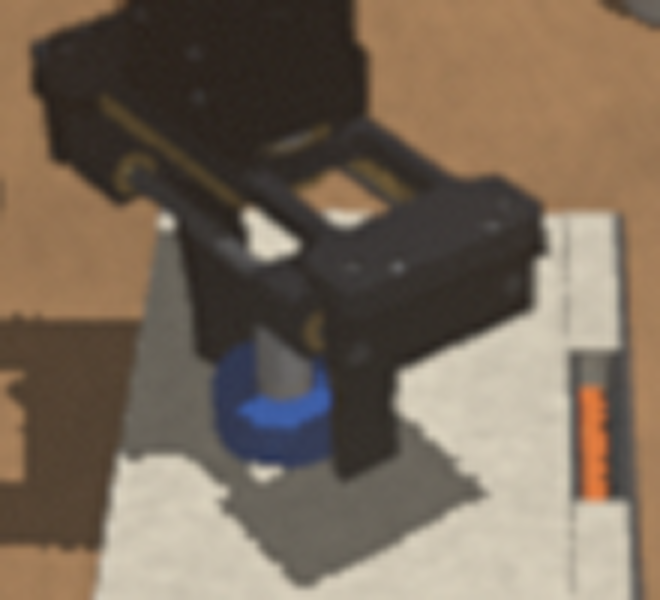

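The wide collar sits on the panel round the post, at about (275,405) in the crop, and the fingers are clear of it. I lift straight up.

send_rows(
  motion=[
    [[0, 0, -5], 0],
    [[0.5, 0, -12], 0],
    [[1, 0, -20], 0],
    [[1, 0, -25], 0],
    [[1, 0, -20], 0],
  ],
  gripper=0.2,
)

```text
time_s: 12.72
position: [0.4758, 0.0334, 0.1338]
tcp_rot: [[0.437, -0.899, 0.002], [-0.898, -0.437, -0.056], [0.051, 0.023, -0.998]]
force: [-0.2, 0.6, -0.2]
opening: 0.8
```

Run:
```python
from h import *
st(2)
to(.585,-.277,.13,-64,n=10)
```

```text
t 12.72 pos [475.8  33.4 133.8] psi -64.04 tilt(z xy) [ 0.0022 -0.056 ] F [-0.2  0.6 -0.2] op 0.8
t 12.77 pos [478.2  33.2 137. ] psi -64.03 tilt(z xy) [ 0.0091 -0.057 ] F [ 0.7 -0.2  1.9] op 0.799
t 12.77 pos [0.4782 0.0332 0.137 ] psi -64.03 F [ 0.7  -0.22  1.89] op 0.799
total tool shift mm [324.8  39.4  25.6] turn rad -0.0005  per row [32.48  3.94  2.56] -0.0001
```

send_rows(
  motion=[
    [[12, 1, 0], 0],
    [[22, 3, 0], 0],
    [[25, 3, 0], 0],
    [[25, 3, 0], 0],
    [[25, 3, 0], 0],
  ],
)

```text
time_s: 13.18
position: [0.5137, -0.0715, 0.1447]
tcp_rot: [[0.446, -0.895, 0.01], [-0.894, -0.446, -0.056], [0.055, 0.016, -0.998]]
force: [0.7, -0.3, -0.4]
opening: 0.803
```

send_rows(
  motion=[
    [[26, 3, 2], 0],
    [[26, 3, 2], 0],
    [[26, 3, 2], 0],
    [[26, 3, 2], 0],
    [[26, 3, 2], 0],
  ],
)

```text
time_s: 13.6
position: [0.5578, -0.2051, 0.1386]
tcp_rot: [[0.445, -0.895, 0.005], [-0.894, -0.445, -0.055], [0.052, 0.02, -0.998]]
force: [0.5, 0.3, 0.6]
opening: 0.796
```

Run:
```python
from h import *
st(1)
to(.585,-.277,.12,-64,n=5)
```

```text
t 13.6 pos [ 557.8 -205.1  138.6] psi -63.53 tilt(z xy) [ 0.0051 -0.0552] F [0.5 0.3 0.6] op 0.796
t 13.6 pos [ 0.5578 -0.2051  0.1386] psi -63.53 F [0.53 0.26 0.62] op 0.796
total tool shift mm [75.5  7.3 22.6] turn rad 0.0083  per row [15.09  1.45  4.53] 0.0017
```

send_rows(
  motion=[
    [[22, 2, 2], 0],
    [[20, 2, 3], 0.002],
    [[16, 2, 4], 0.002],
    [[10, 1, 5], 0.002],
    [[4, 0.5, 6], 0.002],
  ],
)

```text
time_s: 14.02
position: [0.5836, -0.2882, 0.118]
tcp_rot: [[0.432, -0.902, 0.005], [-0.9, -0.431, -0.058], [0.054, 0.021, -0.998]]
force: [-0.5, -0.3, -0.0]
opening: 0.802
```

Run:
```python
from h import *
st(3)
to(.585,-.277,.05,-64,n=5)
```

```text
t 14.02 pos [ 583.6 -288.2  118. ] psi -64.39 tilt(z xy) [ 0.0046 -0.0578] F [-0.5 -0.3 -0. ] op 0.802
t 14.07 pos [ 582.8 -288.1  116.5] psi -64.4 tilt(z xy) [ 0.0025 -0.0567] F [ 0.4  0.2 -0.9] op 0.801
t 14.12 pos [ 582.1 -286.3  116.8] psi -64.37 tilt(z xy) [ 0.0012 -0.0551] F [-0.3  0.5  0.4] op 0.799
t 14.12 pos [ 0.5821 -0.2863  0.1168] psi -64.37 F [-0.35  0.5   0.36] op 0.799
total tool shift mm [-10.5  -8.1  66.2] turn rad -0.0064  per row [-2.09 -1.62 13.24] -0.0013
```

send_rows(
  motion=[
    [[-2, -1.6, 10], -0.001],
    [[-2, -1.6, 14], -0.001],
    [[-2, -1.6, 15], -0.001],
    [[-2, -1.6, 14], -0.001],
    [[-2, -1.6, 8], -0.001],
  ],
)

```text
time_s: 14.53
position: [0.5838, -0.2712, 0.0526]
tcp_rot: [[0.441, -0.898, 0.0], [-0.896, -0.44, -0.053], [0.048, 0.023, -0.999]]
force: [0.2, 0.2, -0.5]
opening: 0.801
```

Run:
```python
from h import *
st(3)
to(.585,-.277,.005,-64,n=5)
c=capture('side')
cv2.imwrite("pics/s7.png",cv2.resize(c["image"][310:450,330:470],None,fx=5,fy=5,interpolation=cv2.INTER_CUBIC))
```

```text
t 14.53 pos [ 583.8 -271.2   52.6] psi -63.83 tilt(z xy) [ 0.0004 -0.0531] F [ 0.2  0.2 -0.5] op 0.801
t 14.58 pos [ 582.9 -269.9   51.1] psi -63.81 tilt(z xy) [-0.0022 -0.051 ] F [-0.4  0.5 -0.5] op 0.801
t 14.63 pos [ 583.3 -270.6   52.3] psi -63.81 tilt(z xy) [-0.0014 -0.0518] F [-0.2  0.4  1.1] op 0.803
t 14.63 pos [ 0.5833 -0.2706  0.0523] psi -63.81 F [-0.23  0.42  1.15] op 0.803
total tool shift mm [ 4.3  0.1 47.6] turn rad 0.0034  per row [0.86 0.03 9.51] 0.0007
```

View pics/s7.png

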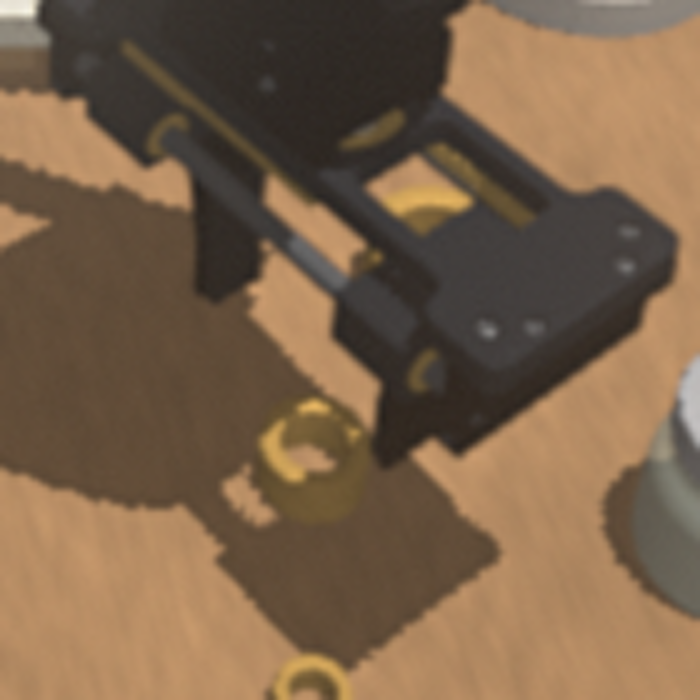

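The fingers straddle the middle ring at (393,402), with the small ring below at (392,447) and the large one behind. Down.

send_rows(
  motion=[
    [[0.8, 0, 8], 0],
    [[0.9, 0, 10], 0],
    [[0.9, 0, 11], 0],
    [[0.9, 0, 10], 0],
    [[0.8, 0, 5], 0],
  ],
)

```text
time_s: 15.1
position: [0.5897, -0.2798, 0.0105]
tcp_rot: [[0.441, -0.897, 0.009], [-0.896, -0.441, -0.059], [0.057, 0.018, -0.998]]
force: [0.1, 0.3, -0.5]
opening: 0.8
```

Run:
```python
from h import *
st(3)
to(.585,-.277,.005,-64,n=5)
```

```text
t 15.1 pos [ 589.7 -279.8   10.5] psi -63.76 tilt(z xy) [ 0.0088 -0.0589] F [ 0.1  0.3 -0.5] op 0.8
t 15.15 pos [ 589.2 -279.7    9.7] psi -63.77 tilt(z xy) [ 0.0076 -0.0582] F [-0.3 -0.6 -0.9] op 0.803
t 15.2 pos [ 589.3 -279.6   10.4] psi -63.77 tilt(z xy) [ 0.0077 -0.0582] F [-0.5 -0.2 -0.3] op 0.797
t 15.2 pos [ 0.5893 -0.2796  0.0104] psi -63.77 F [-0.46 -0.18 -0.33] op 0.797
total tool shift mm [-4.5  2.6  5.2] turn rad 0.004  per row [-0.91  0.52  1.05] 0.0008
```

send_rows(
  motion=[
    [[-1, 0.8, 1.5], 0],
    [[-1, 0.8, 1.5], 0],
    [[-1, 0.7, 1], 0],
    [[-0.5, 0.3, 0.5], 0],
    [[0, 0, 0], 0],
  ],
  gripper=1,
)

```text
time_s: 15.62
position: [0.5854, -0.2784, 0.0059]
tcp_rot: [[0.441, -0.898, 0.009], [-0.896, -0.44, -0.059], [0.057, 0.018, -0.998]]
force: [-0.2, 0.8, 1.2]
opening: 0.51
```

send_rows(
  motion=[
    [[0, 0, 0], 0],
    [[0, 0, 0], 0],
    [[0, 0, 0], 0],
    [[0, 0, 0], 0],
    [[0, 0, 0], 0],
  ],
)

```text
time_s: 16.03
position: [0.5857, -0.2784, 0.0067]
tcp_rot: [[0.441, -0.898, 0.01], [-0.896, -0.441, -0.059], [0.058, 0.018, -0.998]]
force: [0.5, 0.4, -1.5]
opening: 0.399
```

Run:
```python
from h import *
st(2)
to(.585,-.277,.005,-64,n=5)
c=capture('side')
cv2.imwrite("pics/s8.png",cv2.resize(c["image"][330:450,330:450],None,fx=5,fy=5,interpolation=cv2.INTER_CUBIC))
```

```text
t 16.03 pos [ 585.7 -278.4    6.7] psi -63.8 tilt(z xy) [ 0.0097 -0.0595] F [ 0.5  0.4 -1.5] op 0.399
t 16.08 pos [ 585.7 -278.4    6.7] psi -63.8 tilt(z xy) [ 0.0097 -0.0595] F [-0.2 -0.1 -1.7] op 0.394
t 16.08 pos [ 0.5857 -0.2784  0.0067] psi -63.8 F [-0.17 -0.14 -1.74] op 0.394
total tool shift mm [-1.6  0.   1.6] turn rad 0.0035  per row [-0.33  0.    0.33] 0.0007
```

View pics/s8.png

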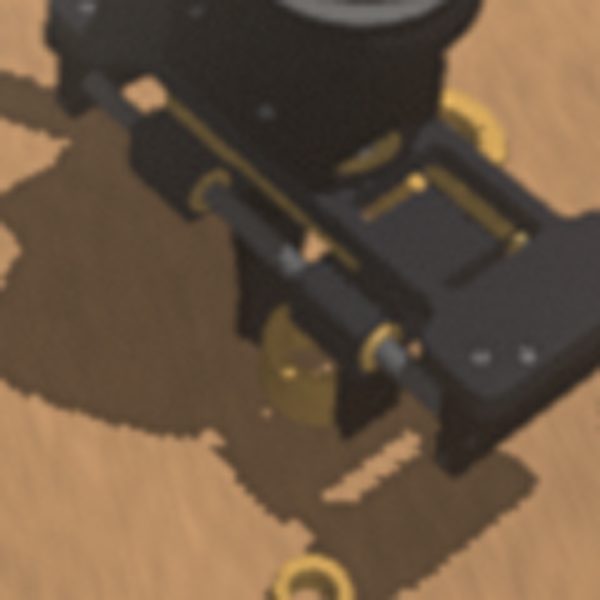

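send_rows(
  motion=[
    [[0, 0, -8], 0],
    [[0, 0, -16], 0],
    [[0, 0, -26], 0],
    [[0, 0, -36], 0],
    [[0, 0, 0], 0],
  ],
)

```text
time_s: 16.55
position: [0.5835, -0.2723, 0.0944]
tcp_rot: [[0.441, -0.898, 0.005], [-0.896, -0.44, -0.056], [0.052, 0.021, -0.998]]
force: [0.9, -0.6, -0.4]
opening: 0.394
```

Run:
```python
from h import *
st(3)
to(.476,.031,.15,-64,n=15)
```

```text
t 16.55 pos [ 583.5 -272.3   94.4] psi -63.81 tilt(z xy) [ 0.0045 -0.0559] F [ 0.9 -0.6 -0.4] op 0.394
t 16.6 pos [ 581.9 -271.5   91.8] psi -63.81 tilt(z xy) [ 0.0009 -0.0536] F [ 0.1 -0.4 -0.6] op 0.394
t 16.65 pos [ 580.5 -270.7   89.7] psi -63.81 tilt(z xy) [-0.0026 -0.0513] F [-0.7 -0.1 -0.5] op 0.399
t 16.65 pos [ 0.5805 -0.2707  0.0897] psi -63.81 F [-0.72 -0.08 -0.5 ] op 0.399
total tool shift mm [-313.8  -37.5  -75.5] turn rad 0.0033  per row [-20.92  -2.5   -5.03] 0.0002
```

send_rows(
  motion=[
    [[-12, -1, -14], 0],
    [[-20, -2, -14], 0],
    [[-24, -3, -12], 0],
    [[-26, -3, -8], 0],
    [[-26, -3, -4], 0],
  ],
)

```text
time_s: 17.07
position: [0.5413, -0.1671, 0.1329]
tcp_rot: [[0.434, -0.901, -0.008], [-0.9, -0.433, -0.05], [0.041, 0.028, -0.999]]
force: [0.1, 0.4, -1.2]
opening: 0.393
```

send_rows(
  motion=[
    [[-26, -3, 0], 0],
    [[-26, -3, 0], 0],
    [[-26, -3, 0], 0],
    [[-24, -3, 0], 0],
    [[-20, -3, 0], 0],
  ],
)

```text
time_s: 17.48
position: [0.4948, -0.044, 0.124]
tcp_rot: [[0.433, -0.901, -0.017], [-0.901, -0.432, -0.046], [0.034, 0.035, -0.999]]
force: [0.5, -0.6, -0.5]
opening: 0.397
```

Run:
```python
from h import *
st(1)
to(.477,.031,.135,-64,n=5)
```

```text
t 17.48 pos [494.8 -44.  124. ] psi -64.33 tilt(z xy) [-0.0171 -0.046 ] F [ 0.5 -0.6 -0.5] op 0.397
t 17.48 pos [ 0.4948 -0.044   0.124 ] psi -64.33 F [ 0.51 -0.57 -0.47] op 0.397
total tool shift mm [-74.9 -15.9 -14.2] turn rad -0.0058  per row [-14.97  -3.18  -2.83] -0.0012
```

send_rows(
  motion=[
    [[-18, -4, -4], 0],
    [[-18, -4, -4], 0],
    [[-16, -3, -3], 0],
    [[-12, -2, 0], -0.002],
    [[-6, -1, 0], -0.002],
  ],
)

```text
time_s: 17.9
position: [0.4682, 0.0329, 0.1275]
tcp_rot: [[0.44, -0.898, -0.033], [-0.898, -0.438, -0.042], [0.023, 0.049, -0.999]]
force: [-0.3, -0.2, -0.9]
opening: 0.397
```

Run:
```python
from h import *
st(3)
to(.4765,.0325,.135,-64,n=5)
```

```text
t 17.9 pos [468.2  32.9 127.5] psi -63.92 tilt(z xy) [-0.0335 -0.0422] F [-0.3 -0.2 -0.9] op 0.397
t 17.95 pos [467.7  33.4 127.3] psi -63.9 tilt(z xy) [-0.0345 -0.0418] F [-1.   1.2 -0.7] op 0.399
t 18.0 pos [468.6  32.3 127.5] psi -63.89 tilt(z xy) [-0.0331 -0.0425] F [-0.2 -0.4 -1.3] op 0.397
t 18.0 pos [0.4686 0.0323 0.1275] psi -63.89 F [-0.22 -0.4  -1.26] op 0.397
total tool shift mm [ 3.5 -6.8 -7.7] turn rad 0.0018  per row [ 0.7  -1.36 -1.54] 0.0004
```

send_rows(
  motion=[
    [[0.9, -1.8, 1.5], 0],
    [[0.9, -1.8, 1.5], 0],
    [[0.9, -1.8, 1.5], 0],
    [[0.8, -1.4, 1.5], 0],
    [[0, 0, 0], 0],
  ],
)

```text
time_s: 18.42
position: [0.4785, 0.0289, 0.1197]
tcp_rot: [[0.437, -0.899, -0.033], [-0.899, -0.436, -0.043], [0.025, 0.048, -0.999]]
force: [-0.2, 0.3, -0.7]
opening: 0.396
```

Run:
```python
from h import *
st(2)
S=capture("side")
to(.4765,.0325,.095,-64,n=5)
s=bot.read_state();R=s["tcp_rot"];p=s["position"]
f=6;big=cv2.resize(S["image"],None,fx=f,fy=f,interpolation=cv2.INTER_CUBIC)
a=np.linspace(0,6.283,60); C=p+R@[0,0,-.0034]
for dz in(-.01,.01):
    q=(proj(S,[C+R@[.018*np.cos(t),.018*np.sin(t),dz] for t in a])+.5)*f
    cv2.polylines(big,[np.round(q).astype(int)],True,(0,0,255),1)
for z,r in((.045,.025),(.065,.025),(.090,.009),(.097,.005)):
    q=(proj(S,[[.4765+r*np.cos(t),.0315+r*np.sin(t),z] for t in a])+.5)*f
    cv2.polylines(big,[np.round(q).astype(int)],True,(0,255,0),1)
cv2.imwrite("pics/s9.png",big[200*f:300*f,250*f:360*f])
```

```text
t 18.42 pos [478.5  28.9 119.7] psi -64.07 tilt(z xy) [-0.0327 -0.0433] F [-0.2  0.3 -0.7] op 0.396
t 18.47 pos [478.4  28.9 119.8] psi -64.06 tilt(z xy) [-0.0327 -0.0434] F [-0.3  0.1 -0.8] op 0.395
t 18.52 pos [0.4781 0.0291 0.1199] psi -64.05 F [ 1.5  -0.06 -0.64] op 0.396
total tool shift mm [-4.4 -1.3 24.8] turn rad -0.0009  per row [-0.88 -0.25  4.96] -0.0002
```

View pics/s9.png

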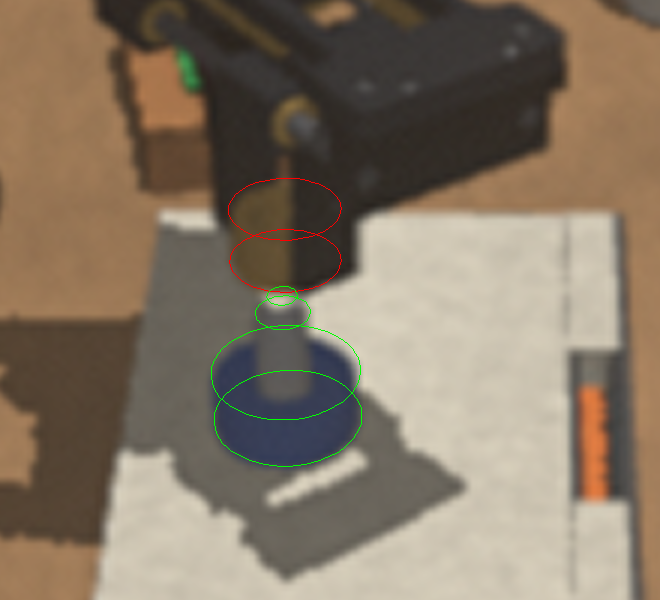

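The blue collar lies at the post's foot within about 1 px of the model, and the narrow collar hangs over the post top. I descend with a lateral correction.

send_rows(
  motion=[
    [[-0.9, -0.2, 3], 0],
    [[-0.9, -0.2, 3], 0],
    [[-0.9, -0.2, 4], 0],
    [[-0.9, -0.2, 4], 0],
    [[-0.5, 0, 4], 0],
  ],
)

```text
time_s: 18.93
position: [0.4768, 0.0321, 0.101]
tcp_rot: [[0.436, -0.899, -0.031], [-0.899, -0.435, -0.044], [0.026, 0.047, -0.999]]
force: [-0.1, 0.6, -0.4]
opening: 0.395
```

Run:
```python
from h import *
st(3)
to(.477,.0325,.085,-64,n=5)
```

```text
t 18.93 pos [476.8  32.1 101. ] psi -64.11 tilt(z xy) [-0.0311 -0.0435] F [-0.1  0.6 -0.4] op 0.395
t 18.98 pos [476.1  32.2 100.3] psi -64.11 tilt(z xy) [-0.033  -0.0432] F [-0.  -0.1 -0.6] op 0.398
t 19.03 pos [476.1  32.2 100.7] psi -64.11 tilt(z xy) [-0.033  -0.0433] F [ 0.3 -0.  -0.3] op 0.395
t 19.03 pos [0.4761 0.0322 0.1007] psi -64.11 F [ 0.34 -0.02 -0.25] op 0.395
total tool shift mm [-0.3 -1.7 15.6] turn rad -0.0018  per row [-0.06 -0.33  3.12] -0.0004
```

send_rows(
  motion=[
    [[-0.1, -0.4, 4], 0],
    [[-0.1, -0.4, 4], 0],
    [[-0.1, -0.3, 4], 0],
    [[-0.1, -0.2, 4], 0],
    [[-0.1, -0.2, 4], 0],
  ],
)

```text
time_s: 19.45
position: [0.4774, 0.0325, 0.0792]
tcp_rot: [[0.437, -0.899, -0.031], [-0.899, -0.436, -0.044], [0.026, 0.047, -0.999]]
force: [-0.1, -0.8, 0.2]
opening: 0.395
```

Run:
```python
from h import *
st(3)
to(.477,.0325,.072,-64,n=5)
```

```text
t 19.45 pos [477.4  32.5  79.2] psi -64.08 tilt(z xy) [-0.0313 -0.0436] F [-0.1 -0.8  0.2] op 0.395
t 19.5 pos [476.9  32.5  78.6] psi -64.09 tilt(z xy) [-0.0327 -0.0433] F [-0.8 -0.4 -0.5] op 0.395
t 19.55 pos [476.8  32.6  78.9] psi -64.08 tilt(z xy) [-0.0328 -0.0433] F [-0.9  0.5 -0.5] op 0.395
t 19.55 pos [0.4768 0.0326 0.0789] psi -64.08 F [-0.93  0.49 -0.5 ] op 0.395
total tool shift mm [-0.  -0.5  6.9] turn rad -0.0014  per row [-0.01 -0.09  1.38] -0.0003
```

send_rows(
  motion=[
    [[0, -0.1, 2], 0],
    [[0, -0.1, 2], 0],
    [[0, -0.1, 1.5], 0],
    [[0, 0, 0.6], 0],
    [[0, 0, 0], 0],
  ],
)

```text
time_s: 19.97
position: [0.4772, 0.0323, 0.0722]
tcp_rot: [[0.437, -0.899, -0.032], [-0.899, -0.435, -0.043], [0.025, 0.048, -0.999]]
force: [-0.7, 0.2, -0.9]
opening: 0.393
```

Run:
```python
from h import *
st(3)
```

```text
t 19.97 pos [477.2  32.3  72.2] psi -64.09 tilt(z xy) [-0.0324 -0.0434] F [-0.7  0.2 -0.9] op 0.393
t 20.02 pos [477.2  32.3  72.3] psi -64.09 tilt(z xy) [-0.0324 -0.0434] F [-0.8 -0.2 -0.8] op 0.4
t 20.07 pos [477.2  32.3  72.4] psi -64.09 tilt(z xy) [-0.0322 -0.0434] F [-0.6  0.1 -0.2] op 0.396
```

send_rows(
  motion=[
    [[0, 0, 0], 0],
    [[0, 0, 0], 0],
    [[0, 0, 0], 0],
    [[0, 0, 0], 0],
    [[0, 0, 0], 0],
  ],
  gripper=0.35,
)

```text
time_s: 20.48
position: [0.4778, 0.0323, 0.073]
tcp_rot: [[0.437, -0.899, -0.031], [-0.899, -0.435, -0.044], [0.026, 0.047, -0.999]]
force: [0.2, 0.3, -0.6]
opening: 0.626
```

Run:
```python
from h import *
st(4)
S=capture("side")
cv2.imwrite("pics/s10.png",cv2.resize(S["image"][200:300,250:360],None,fx=6,fy=6,interpolation=cv2.INTER_CUBIC))
```

```text
t 20.48 pos [477.8  32.3  73. ] psi -64.09 tilt(z xy) [-0.0306 -0.0437] F [ 0.2  0.3 -0.6] op 0.626
t 20.53 pos [477.8  32.3  73. ] psi -64.09 tilt(z xy) [-0.0307 -0.0437] F [-0.6  0.5  0.4] op 0.637
t 20.58 pos [477.7  32.3  73. ] psi -64.09 tilt(z xy) [-0.0308 -0.0436] F [-0.8 -1.  -0.2] op 0.644
t 20.63 pos [477.7  32.3  72.9] psi -64.09 tilt(z xy) [-0.0308 -0.0436] F [-0.1  1.  -0.1] op 0.644
```

View pics/s10.png

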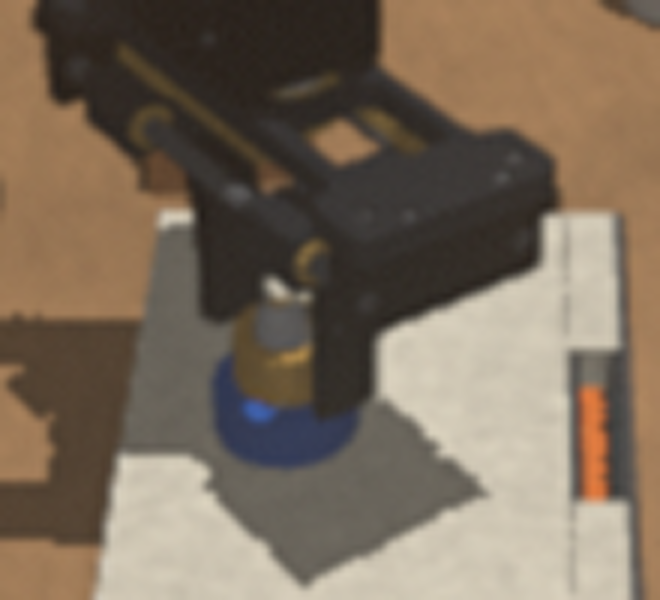

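Both collars are stacked on the post: brass at about (275,355), blue at about (285,420) in the crop. The fingers have let go. I lift off.

send_rows(
  motion=[
    [[0, 0, -4], 0],
    [[0.5, 0.5, -10], 0],
    [[0.8, 1, -18], 0],
    [[0.8, 1, -22], 0],
    [[0.5, 0.5, -16], 0],
  ],
)

```text
time_s: 21.1
position: [0.4751, 0.032, 0.1426]
tcp_rot: [[0.437, -0.899, -0.042], [-0.899, -0.435, -0.042], [0.02, 0.056, -0.998]]
force: [-0.0, 0.3, -0.2]
opening: 0.652
```

```bash
cat >> h.py <<'E'
def plan(x,y,z,psi,w):
    """rows with weights w (sum->1), tool-frame shifts as frame turns"""
    s=bot.read_state();R=s["tcp_rot"];d=np.array([x,y,z])-s["position"];w=np.array(w,float);w/=w.sum()
    a=np.degrees(np.arctan2(R[1,0],R[0,0])); tot=-np.radians((psi-a+180)%360-180)
    th=0;rows=[]
    for wi in w:
        c,sn=np.cos(th),np.sin(th);Rz=np.array([[c,-sn,0],[sn,c,0],[0,0,1]])
        rows.append([[round(float(v),1) for v in (R@Rz).T@(d*wi)*1000],round(tot/len(w),3)]); th+=tot/len(w)
    st(1)
    for i in range(0,len(rows),5): print(rows[i:i+5])
E
python3 - <<'E'
from h import *
st(2)
plan(.48,.2865,.155,1.8,[.5,.9,1,1,1,1,1,.9,.8,.5])
E
```

```text
t 21.1 pos [475.1  32.  142.6] psi -64.09 tilt(z xy) [-0.0416 -0.042 ] F [-0.   0.3 -0.2] op 0.652
t 21.15 pos [477.   31.9 145.1] psi -64.08 tilt(z xy) [-0.0362 -0.0428] F [ 1.2 -0.   1.1] op 0.649
t 21.15 pos [477.   31.9 145.1] psi -64.08 tilt(z xy) [-0.0362 -0.0428] F [ 1.2 -0.   1.1] op 0.649
[[[-13.2, -6.6, -1.2], np.float64(-0.115)], [[-22.3, -14.5, -2.2], np.float64(-0.115)], [[-22.7, -18.8, -2.4], np.float64(-0.115)], [[-20.4, -21.3, -2.4], np.float64(-0.115)], [[-17.9, -23.5, -2.4], np.float64(-0.115)]]
[[[-15.0, -25.4, -2.4], np.float64(-0.115)], [[-12.0, -27.0, -2.4], np.float64(-0.115)], [[-8.0, -25.4, -2.2], np.float64(-0.115)], [[-4.4, -23.2, -1.9], np.float64(-0.115)], [[-1.1, -14.7, -1.2], np.float64(-0.115)]]
```

send_rows(
  motion=[
    [[-13, -7, -2], -0.11],
    [[-22, -14, -3], -0.115],
    [[-23, -19, -3], -0.115],
    [[-20, -21, -3], -0.115],
    [[-18, -23, -3], -0.115],
  ],
)

```text
time_s: 21.57
position: [0.4809, 0.1602, 0.1558]
tcp_rot: [[0.86, -0.509, -0.03], [-0.51, -0.859, -0.045], [-0.003, 0.053, -0.999]]
force: [0.3, -0.5, -0.2]
opening: 0.647
```

Run:
```python
from h import *
plan(.48,.2865,.155,1.8,[1,1,.9,.7,.4])
```

```text
t 21.57 pos [480.9 160.2 155.8] psi -30.68 tilt(z xy) [-0.0295 -0.0445] F [ 0.3 -0.5 -0.2] op 0.647
[[[-16.3, -27.0, -1.2], np.float64(-0.113)], [[-13.1, -28.7, -1.2], np.float64(-0.113)], [[-8.8, -27.0, -1.1], np.float64(-0.113)], [[-4.5, -21.6, -0.8], np.float64(-0.113)], [[-1.1, -12.6, -0.5], np.float64(-0.113)]]
```

send_rows(
  motion=[
    [[-16, -27, -1], -0.115],
    [[-13, -28, -1], -0.115],
    [[-9, -27, -1], -0.115],
    [[-5, -20, -1], -0.115],
    [[-1, -10, 0], -0.11],
  ],
)

```text
time_s: 21.98
position: [0.4763, 0.291, 0.1538]
tcp_rot: [[0.997, 0.068, -0.028], [0.066, -0.997, -0.043], [-0.031, 0.041, -0.999]]
force: [0.2, -0.5, -0.5]
opening: 0.652
```

Run:
```python
from h import *
st(3)
S,T=[capture(n) for n in("side","top")]
plan(.48,.2865,.11,1.8,[1,1,1,1,1])
s=bot.read_state();R=s["tcp_rot"];p=s["position"]
f=6;big=cv2.resize(S["image"],None,fx=f,fy=f,interpolation=cv2.INTER_CUBIC)
for y,col in((.2865,(0,0,255)),(.282,(255,0,255))):
  A=.03;Q=np.array([[np.cos(A),-np.sin(A)],[np.sin(A),np.cos(A)]])
  for z,hw in((.039,.015),(.084,.005)):
    q=(proj(S,[[*(Q@[sx*hw,sy*.035]+[.48,y]),z] for sx,sy in((1,1),(1,-1),(-1,-1),(-1,1))])+.5)*f
    cv2.polylines(big,[np.round(q).astype(int)],True,col,1)
for sx in(-1,1):
  q=(proj(S,[p+R@[sx*.0285,.0095,0],p+R@[sx*.0285,-.0095,0]])+.5)*f
  cv2.polylines(big,[np.round(q).astype(int)],True,(0,255,255),1)
cv2.imwrite("pics/s11.png",big[150*f:240*f,230*f:340*f])
cv2.imwrite("pics/s11b.png",cv2.resize(S["image"][210:300,250:360],None,fx=6,fy=6,interpolation=cv2.INTER_CUBIC))
```

```text
t 21.98 pos [476.3 291.  153.8] psi 3.8 tilt(z xy) [-0.0277 -0.0428] F [ 0.2 -0.5 -0.5] op 0.652
t 22.03 pos [476.2 292.  153.7] psi 4.05 tilt(z xy) [-0.0276 -0.0419] F [0.2 1.4 0.2] op 0.649
t 22.08 pos [476.2 290.1 153.6] psi 3.5 tilt(z xy) [-0.0282 -0.0435] F [ 0.3  0.2 -0.1] op 0.651
t 22.18 pos [476.4 287.8 153.7] psi 3.21 tilt(z xy) [-0.029  -0.0447] F [-0.1  1.3 -1. ] op 0.655
[[[1.0, -0.1, 8.7], np.float64(0.005)], [[1.0, -0.1, 8.7], np.float64(0.005)], [[1.0, -0.1, 8.7], np.float64(0.005)], [[1.0, -0.1, 8.7], np.float64(0.005)], [[1.0, -0.1, 8.7], np.float64(0.005)]]
```

View pics/s11.png

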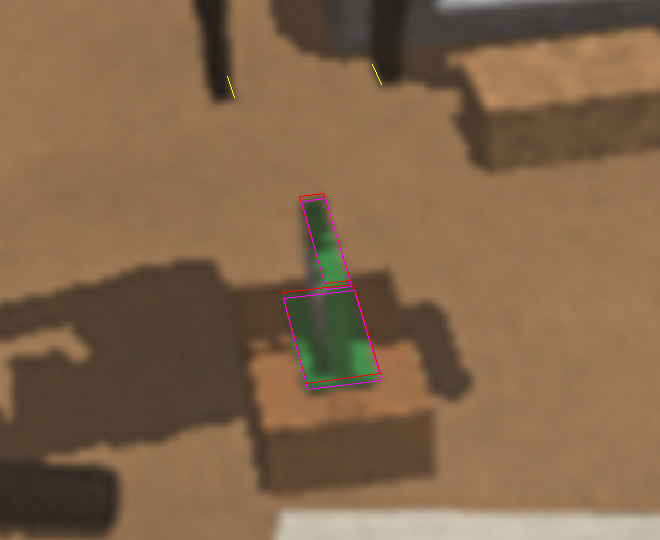

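View pics/s11b.png

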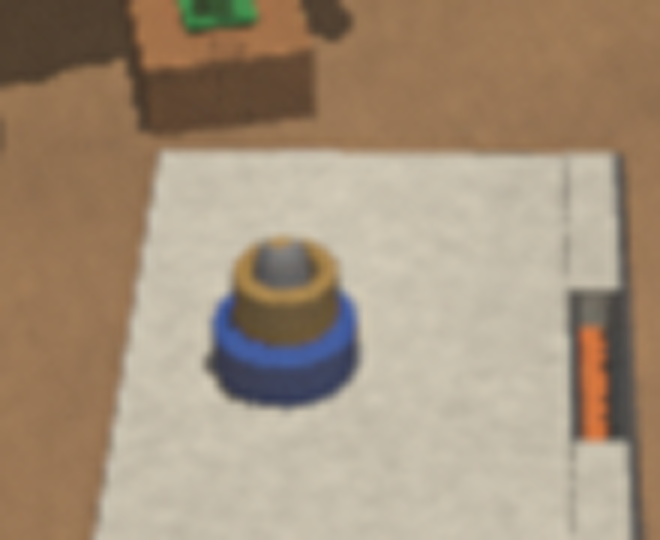

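The collars are stacked cleanly: brass rim at (285,265) and blue at (285,350) in the crop. The holder matches the model at y ≈ 0.283–0.2865, and the fingertips project where predicted. I go down to the holder.

send_rows(
  motion=[
    [[0.8, 0.3, 8], 0.005],
    [[0.8, 0.3, 11], 0.005],
    [[0.8, 0.3, 12], 0.005],
    [[0.8, 0.3, 12], 0.005],
    [[0.8, 0.3, 8], 0.004],
  ],
)

```text
time_s: 22.6
position: [0.4811, 0.2783, 0.1012]
tcp_rot: [[1.0, 0.014, -0.026], [0.013, -0.999, -0.045], [-0.027, 0.044, -0.999]]
force: [1.1, -0.8, 0.8]
opening: 0.648
```

Run:
```python
from h import *
st(3)
plan(.48,.2845,.045,1.8,[1,1,1,1,1])
```

```text
t 22.6 pos [481.1 278.3 101.2] psi 0.75 tilt(z xy) [-0.0261 -0.0447] F [ 1.1 -0.8  0.8] op 0.648
t 22.65 pos [480.4 277.7  99.9] psi 0.73 tilt(z xy) [-0.0286 -0.0459] F [-1.3  0.1 -1.3] op 0.649
t 22.7 pos [480.5 278.2 100.8] psi 0.79 tilt(z xy) [-0.0283 -0.0455] F [-0.2  0.4  0.2] op 0.648
t 22.7 pos [480.5 278.2 100.8] psi 0.79 tilt(z xy) [-0.0283 -0.0455] F [-0.2  0.4  0.2] op 0.648
[[[0.2, -1.8, 11.1], np.float64(-0.004)], [[0.2, -1.8, 11.1], np.float64(-0.004)], [[0.3, -1.8, 11.1], np.float64(-0.004)], [[0.3, -1.8, 11.1], np.float64(-0.004)], [[0.3, -1.8, 11.1], np.float64(-0.004)]]
```

send_rows(
  motion=[
    [[0.3, -1.8, 10], -0.004],
    [[0.3, -1.8, 11], -0.004],
    [[0.3, -1.8, 11], -0.004],
    [[0.3, -1.8, 11], -0.004],
    [[0.3, -1.8, 8], -0.004],
  ],
)

```text
time_s: 23.12
position: [0.4831, 0.2847, 0.0474]
tcp_rot: [[0.999, 0.032, -0.023], [0.031, -0.999, -0.043], [-0.024, 0.043, -0.999]]
force: [0.2, -0.2, -1.1]
opening: 0.651
```

Run:
```python
from h import *
st(3)
plan(.48,.2845,.045,1.8,[1,1,1,1,1])
S=capture("side")
cv2.imwrite("pics/s12.png",cv2.resize(S["image"][140:230,230:340],None,fx=6,fy=6,interpolation=cv2.INTER_CUBIC))
```

```text
t 23.12 pos [483.1 284.7  47.4] psi 1.8 tilt(z xy) [-0.0228 -0.0434] F [ 0.2 -0.2 -1.1] op 0.651
t 23.17 pos [482.2 284.6  46. ] psi 1.81 tilt(z xy) [-0.0253 -0.0442] F [-0.6  0.4 -1.3] op 0.65
t 23.22 pos [482.2 284.5  46.9] psi 1.81 tilt(z xy) [-0.0252 -0.0443] F [0.3 0.1 0.4] op 0.651
t 23.22 pos [482.2 284.5  46.9] psi 1.81 tilt(z xy) [-0.0252 -0.0443] F [0.3 0.1 0.4] op 0.651
[[[-0.4, -0.0, 0.4], np.float64(0.0)], [[-0.4, -0.0, 0.4], np.float64(0.0)], [[-0.4, -0.0, 0.4], np.float64(0.0)], [[-0.4, -0.0, 0.4], np.float64(0.0)], [[-0.4, -0.0, 0.4], np.float64(0.0)]]
```

View pics/s12.png

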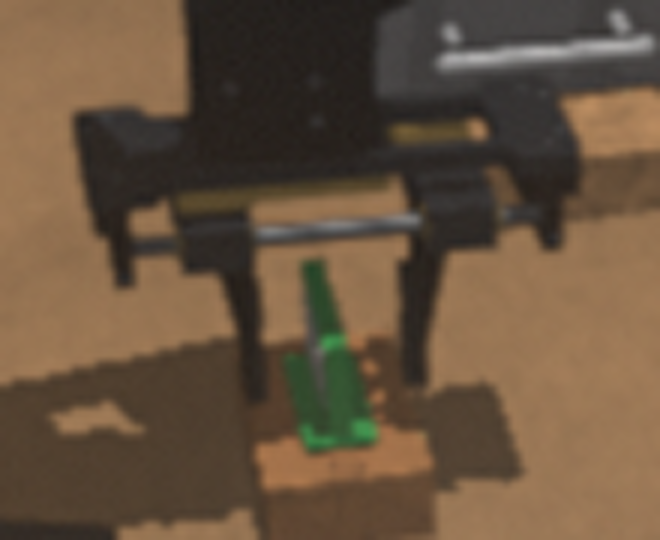

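The plate at about (320,330) stands midway between the fingers at 250 and 415. Closing.

send_rows(
  motion=[
    [[-0.6, 0, 0.6], 0],
    [[-0.6, 0, 0.6], 0],
    [[-0.5, 0, 0.4], 0],
    [[0, 0, 0], 0],
    [[0, 0, 0], 0],
  ],
  gripper=1,
)

```text
time_s: 23.68
position: [0.4819, 0.2854, 0.0476]
tcp_rot: [[0.999, 0.033, -0.021], [0.032, -0.999, -0.043], [-0.022, 0.042, -0.999]]
force: [-0.2, -0.2, 0.6]
opening: 0.359
```

send_rows(
  motion=[
    [[0, 0, 0], 0],
    [[0, 0, 0], 0],
    [[0, 0, 0], 0],
    [[0, 0, 0], 0],
    [[0, 0, 0], 0],
  ],
)

```text
time_s: 24.1
position: [0.4824, 0.2855, 0.0486]
tcp_rot: [[0.999, 0.033, -0.019], [0.032, -0.999, -0.042], [-0.02, 0.041, -0.999]]
force: [-0.2, -0.1, -1.4]
opening: 0.115
```

Run:
```python
from h import *
st(3)
S=capture("side")
cv2.imwrite("pics/s13.png",cv2.resize(S["image"][140:230,230:340],None,fx=6,fy=6,interpolation=cv2.INTER_CUBIC))
```

```text
t 24.1 pos [482.4 285.5  48.6] psi 1.84 tilt(z xy) [-0.0189 -0.0421] F [-0.2 -0.1 -1.4] op 0.115
t 24.15 pos [482.4 285.5  48.6] psi 1.84 tilt(z xy) [-0.019  -0.0421] F [ 0.3 -0.9 -0.5] op 0.114
t 24.2 pos [482.4 285.4  48.5] psi 1.84 tilt(z xy) [-0.0191 -0.0422] F [-0.3 -0.6 -1.5] op 0.116
```

View pics/s13.png

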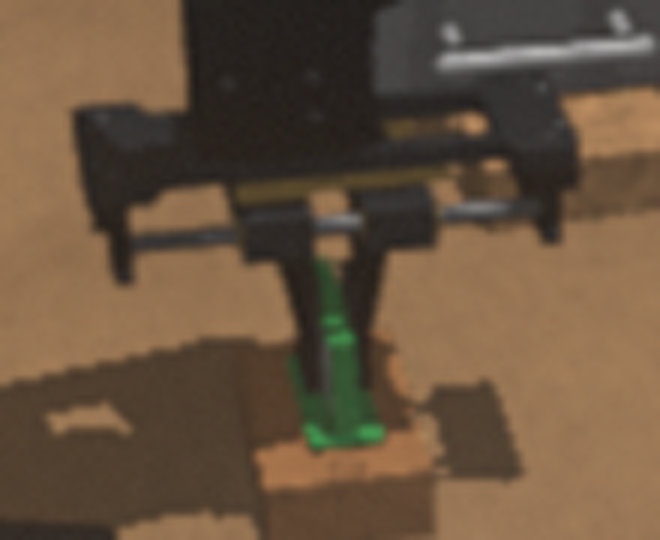

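The holder is gripped, opening 0.115 ≈ 10 mm, with TCP 48.5 mm above the bench, so the tip is 38.5 mm below the TCP. I lift it out.

send_rows(
  motion=[
    [[0, 0, -5], 0],
    [[0, 0, -10], 0],
    [[0, 0, -16], 0],
    [[0, 0, -20], 0],
    [[0, 0, -20], 0],
  ],
)

```text
time_s: 24.67
position: [0.4803, 0.2871, 0.1194]
tcp_rot: [[0.999, 0.033, -0.03], [0.032, -0.998, -0.046], [-0.031, 0.045, -0.998]]
force: [-0.1, 0.1, -0.7]
opening: 0.113
```

Run:
```python
from h import *
st(2)
S=capture("side")
cv2.imwrite("pics/s14.png",cv2.resize(S["image"][120:230,230:340],None,fx=5,fy=5,interpolation=cv2.INTER_CUBIC))
plan(.5794,.011,.13,-11.6,[.4,.8,1,1,1,1,1,1,1,1,.9,.8,.6,.4,.2])
```

```text
t 24.67 pos [480.3 287.1 119.4] psi 1.81 tilt(z xy) [-0.03   -0.0462] F [-0.1  0.1 -0.7] op 0.113
t 24.72 pos [483.  288.4 123.4] psi 1.83 tilt(z xy) [-0.0224 -0.0433] F [0.1 1.  1.4] op 0.117
t 24.77 pos [483.3 288.4 122. ] psi 1.83 tilt(z xy) [-0.0215 -0.043 ] F [-0.2 -0.2  0.3] op 0.116
[[[2.9, 9.3, 0.1], np.float64(0.016)], [[6.0, 18.5, 0.1], np.float64(0.016)], [[7.9, 22.9, 0.2], np.float64(0.016)], [[8.3, 22.8, 0.2], np.float64(0.016)], [[8.6, 22.7, 0.2], np.float64(0.016)]]
[[[9.0, 22.5, 0.2], np.float64(0.016)], [[9.3, 22.4, 0.2], np.float64(0.016)], [[9.7, 22.3, 0.2], np.float64(0.016)], [[10.0, 22.1, 0.2], np.float64(0.016)], [[10.4, 21.9, 0.2], np.float64(0.016)]]
[[[9.6, 19.6, 0.1], np.float64(0.016)], [[8.8, 17.3, 0.1], np.float64(0.016)], [[6.8, 12.9, 0.1], np.float64(0.016)], [[4.7, 8.5, 0.1], np.float64(0.016)], [[2.4, 4.2, 0.0], np.float64(0.016)]]
```

View pics/s14.png

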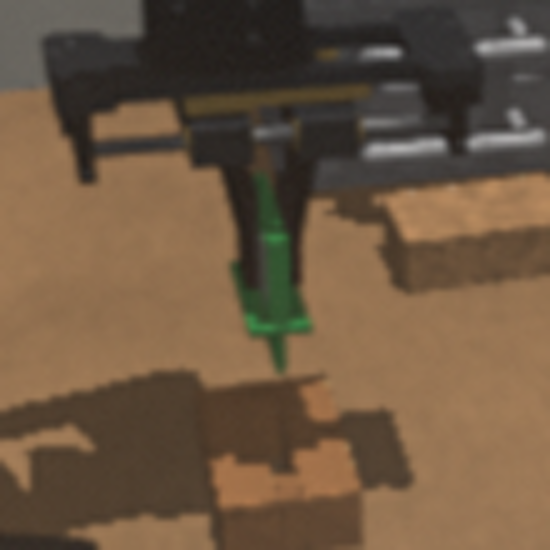

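The holder is out of the stand and held, its flange at (278,325) and tongue tip at (280,370) in the crop. I carry it to the slot.

send_rows(
  motion=[
    [[3, 9, 0], 0.016],
    [[6, 18, 0], 0.016],
    [[8, 22, 0], 0.016],
    [[8, 23, 0], 0.016],
    [[9, 23, 0], 0.016],
  ],
)

```text
time_s: 25.18
position: [0.5149, 0.1923, 0.1247]
tcp_rot: [[0.999, -0.044, -0.023], [-0.045, -0.998, -0.043], [-0.021, 0.044, -0.999]]
force: [0.6, -0.2, -1.0]
opening: 0.116
```

send_rows(
  motion=[
    [[9, 22, 0], 0.016],
    [[9, 22, 0], 0.016],
    [[9, 22, 0], 0.016],
    [[9, 22, 0], 0.016],
    [[9, 22, 0], 0.016],
  ],
)

```text
time_s: 25.6
position: [0.5492, 0.0697, 0.1245]
tcp_rot: [[0.991, -0.132, -0.032], [-0.133, -0.99, -0.044], [-0.026, 0.048, -0.999]]
force: [0.5, 0.6, -0.8]
opening: 0.114
```

Run:
```python
from h import *
plan(.5794,.011,.12,-11.6,[1,.9,.7,.5,.2])
```

```text
t 25.6 pos [549.2  69.7 124.5] psi -7.65 tilt(z xy) [-0.0318 -0.0443] F [ 0.5  0.6 -0.8] op 0.114
[[[11.5, 16.3, 1.9], np.float64(0.014)], [[10.5, 14.6, 1.7], np.float64(0.014)], [[8.3, 11.2, 1.3], np.float64(0.014)], [[6.1, 7.9, 0.9], np.float64(0.014)], [[2.5, 3.1, 0.4], np.float64(0.014)]]
```

send_rows(
  motion=[
    [[11, 16, 1], 0.014],
    [[10, 14, 1], 0.014],
    [[8, 11, 1], 0.014],
    [[6, 8, 0], 0.014],
    [[3, 3, 0], 0.014],
  ],
)

```text
time_s: 26.02
position: [0.5774, 0.0014, 0.119]
tcp_rot: [[0.976, -0.214, -0.04], [-0.216, -0.975, -0.045], [-0.029, 0.053, -0.998]]
force: [0.2, -0.4, -0.4]
opening: 0.115
```

Run:
```python
from h import *
st(3)
to(.5794,.011,.12,-11.6)
S=capture("side");T=capture("top")
cv2.imwrite("pics/s15.png",cv2.resize(S["image"][190:310,270:400],None,fx=6,fy=6,interpolation=cv2.INTER_CUBIC))
```

```text
t 26.02 pos [577.4   1.4 119. ] psi -12.48 tilt(z xy) [-0.0398 -0.0451] F [ 0.2 -0.4 -0.4] op 0.115
t 26.07 pos [577.8   1.2 119. ] psi -12.51 tilt(z xy) [-0.0394 -0.0454] F [-0.7 -1.2  0. ] op 0.109
t 26.12 pos [577.3   2.4 119.1] psi -12.41 tilt(z xy) [-0.0397 -0.0448] F [ 0.3  0.7 -0.7] op 0.112
t 26.12 pos [0.5773 0.0024 0.1191] psi -12.41 F [ 0.26  0.73 -0.66] op 0.112
total tool shift mm [ 0.2 -8.8 -1.3] turn rad -0.0141  per row [ 0.04 -1.75 -0.27] -0.0028
```

View pics/s15.png

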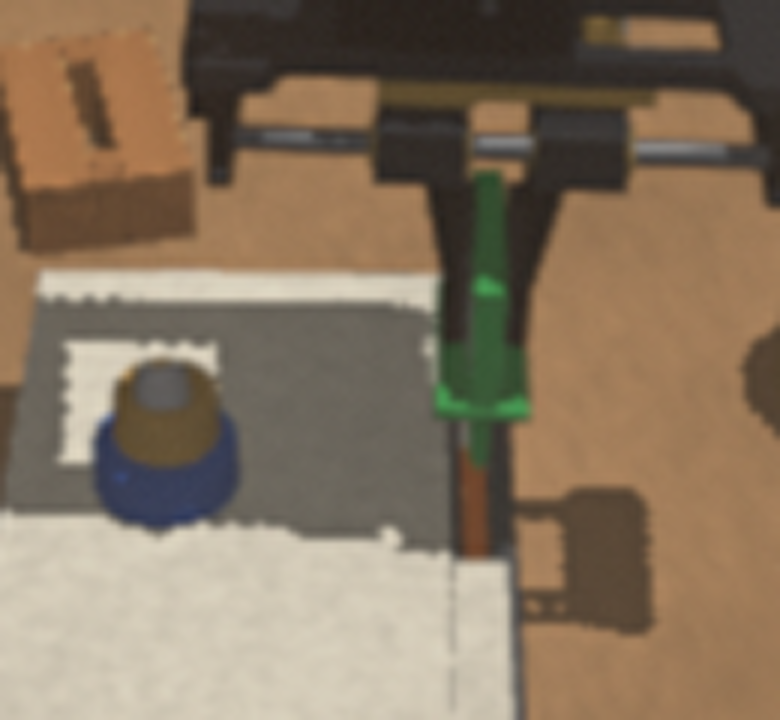

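Run:
```python
from h import *
S=capture("side")
s=bot.read_state();R=s["tcp_rot"];p=s["position"]
b=np.array([.5794,.011]);A=-.202;Q=np.array([[np.cos(A),-np.sin(A)],[np.sin(A),np.cos(A)]])
f=6;big=cv2.resize(S["image"],None,fx=f,fy=f,interpolation=cv2.INTER_CUBIC)
def pl(P,col): cv2.polylines(big,[np.round((proj(S,P)+.5)*f).astype(int)],True,col,1)
pl([[*(Q@[sx*.005,sy*.04]+b),.041] for sx,sy in((1,1),(1,-1),(-1,-1),(-1,1))],(0,0,255))
pl([[*(Q@[sx*.009,sy*.04]+b),.045] for sx,sy in((1,1),(1,-1),(-1,-1),(-1,1))],(0,255,255))
pl([p+R@[sx*.0015,sy*.03,.0385] for sx,sy in((1,1),(1,-1),(-1,-1),(-1,1))],(255,0,255))
pl([p+R@[sx*.015,sy*.035,.0145] for sx,sy in((1,1),(1,-1),(-1,-1),(-1,1))],(255,255,0))
pl([p+R@[sx*.015,sy*.035,.0095] for sx,sy in((1,1),(1,-1),(-1,-1),(-1,1))],(255,255,0))
cv2.imwrite("pics/s16.png",big[190*f:310*f,270*f:400*f])
st(1); print("tip",p+R@[0,0,.0385])
t=p+R@[0,0,.0385]; print("tip in slot frame",Q.T@(t[:2]-b))
```

```text
t 26.27 pos [576.5   4.1 119.5] psi -12.24 tilt(z xy) [-0.0401 -0.0446] F [ 0.4  0.4 -1.6] op 0.113
tip [0.57495193 0.00243323 0.08102427]
tip in slot frame [-0.00263889 -0.009285  ]
```

View pics/s16.png

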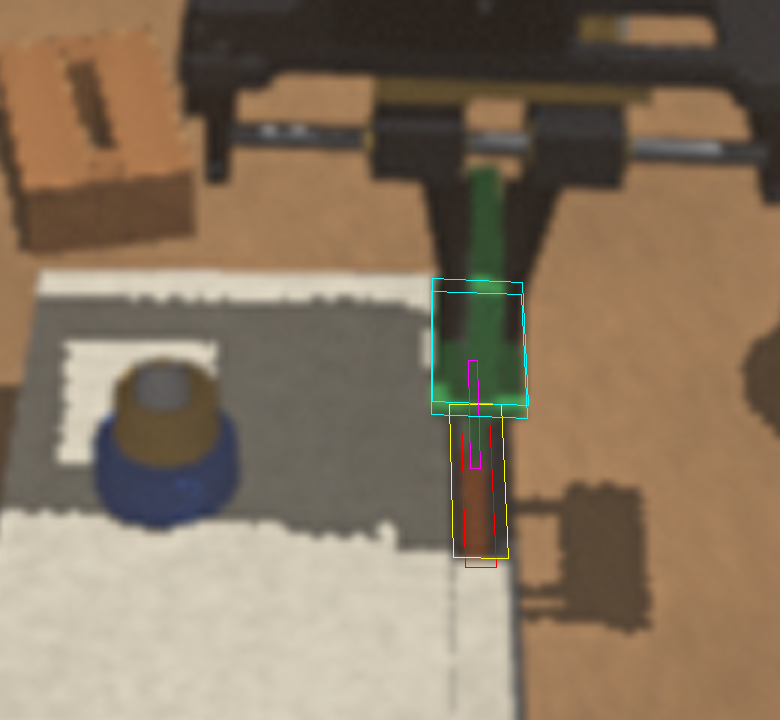

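The projected models coincide with the picture: mouth x 450–508 at rows 405–558, tongue tip at (478,466), flange at (480,405). The tip is 2.6 mm short in slot x and 9 mm off in y. I correct while descending to above the mouth.

Run:
```python
from h import *
plan(.581,.0127,.093,-11.6,[1,1,1,1,1])
```

```text
t 26.27 pos [576.5   4.1 119.5] psi -12.24 tilt(z xy) [-0.0401 -0.0446] F [ 0.4  0.4 -1.6] op 0.113
[[[0.7, -2.1, 5.2], np.float64(-0.002)], [[0.7, -2.1, 5.2], np.float64(-0.002)], [[0.7, -2.1, 5.2], np.float64(-0.002)], [[0.7, -2.1, 5.2], np.float64(-0.002)], [[0.7, -2.1, 5.2], np.float64(-0.002)]]
```

send_rows(
  motion=[
    [[0.7, -2.1, 4], -0.002],
    [[0.7, -2.1, 6], -0.002],
    [[0.7, -2.1, 6], -0.002],
    [[0.7, -2.1, 5], -0.002],
    [[0.7, -2, 3], -0.002],
  ],
)

```text
time_s: 26.68
position: [0.5803, 0.0168, 0.0935]
tcp_rot: [[0.98, -0.195, -0.04], [-0.196, -0.98, -0.044], [-0.03, 0.051, -0.998]]
force: [0.8, 0.2, -1.0]
opening: 0.11
```

Run:
```python
from h import *
st(3)
plan(.581,.0127,.085,-11.6,[1,1,1,1,1])
```

```text
t 26.68 pos [580.3  16.8  93.5] psi -11.33 tilt(z xy) [-0.0396 -0.0443] F [ 0.8  0.2 -1. ] op 0.11
t 26.73 pos [580.2  17.2  92.9] psi -11.32 tilt(z xy) [-0.0404 -0.0438] F [ 0.   0.1 -0.7] op 0.113
t 26.78 pos [580.2  16.8  93.4] psi -11.34 tilt(z xy) [-0.0402 -0.0441] F [-0.1 -0.  -0.2] op 0.115
t 26.78 pos [580.2  16.8  93.4] psi -11.34 tilt(z xy) [-0.0402 -0.0441] F [-0.1 -0.  -0.2] op 0.115
[[[0.4, 0.7, 1.7], np.float64(0.001)], [[0.4, 0.7, 1.7], np.float64(0.001)], [[0.4, 0.7, 1.7], np.float64(0.001)], [[0.4, 0.7, 1.7], np.float64(0.001)], [[0.4, 0.7, 1.7], np.float64(0.001)]]
```

send_rows(
  motion=[
    [[0.5, 0.7, 2.5], 0.001],
    [[0.5, 0.7, 3], 0.001],
    [[0.5, 0.7, 3], 0.001],
    [[0.4, 0.7, 3], 0.001],
    [[0.3, 0.6, 3], 0],
  ],
)

```text
time_s: 27.2
position: [0.5821, 0.0119, 0.0784]
tcp_rot: [[0.979, -0.199, -0.038], [-0.2, -0.979, -0.045], [-0.029, 0.051, -0.998]]
force: [0.3, 0.6, -1.2]
opening: 0.111
```

```bash
cat >> h.py <<'E'
def tip():
    s=bot.read_state();R=s["tcp_rot"];p=s["position"];b=np.array([.5794,.011]);A=-.202;Q=np.array([[np.cos(A),-np.sin(A)],[np.sin(A),np.cos(A)]])
    t=p+R@[0,0,.0385]; F=s["force"]; print("tip slot mm",(Q.T@(t[:2]-b)*1000).round(1),"z",round((t[2]-.045)*1000,1),"F slot",(Q.T@F[:2]).round(1),round(F[2],1))
E
python3 - <<'E'
from h import *
st(3); tip()
plan(.581,.0127,.072,-11.6,[1,1,1,1,1])
S=capture("side")
cv2.imwrite("pics/s17.png",cv2.resize(S["image"][200:310,290:390],None,fx=6,fy=6,interpolation=cv2.INTER_CUBIC))
E
```

```text
t 27.2 pos [582.1  11.9  78.4] psi -11.57 tilt(z xy) [-0.0383 -0.0446] F [ 0.3  0.6 -1.2] op 0.111
t 27.25 pos [581.7  11.8  77.8] psi -11.57 tilt(z xy) [-0.0394 -0.0445] F [-0.  -0.3 -1.5] op 0.116
t 27.3 pos [581.6  11.9  78.1] psi -11.57 tilt(z xy) [-0.0396 -0.0445] F [ 0.6 -0.1 -0.6] op 0.112
tip slot mm [ 0.8 -0.6] z -5.4 F slot [0.6 0.1] -0.6
t 27.3 pos [581.6  11.9  78.1] psi -11.57 tilt(z xy) [-0.0396 -0.0445] F [ 0.6 -0.1 -0.6] op 0.112
[[[-0.1, -0.2, 1.2], np.float64(0.0)], [[-0.1, -0.2, 1.2], np.float64(0.0)], [[-0.1, -0.2, 1.2], np.float64(0.0)], [[-0.1, -0.2, 1.2], np.float64(0.0)], [[-0.1, -0.2, 1.2], np.float64(0.0)]]
```

View pics/s17.png

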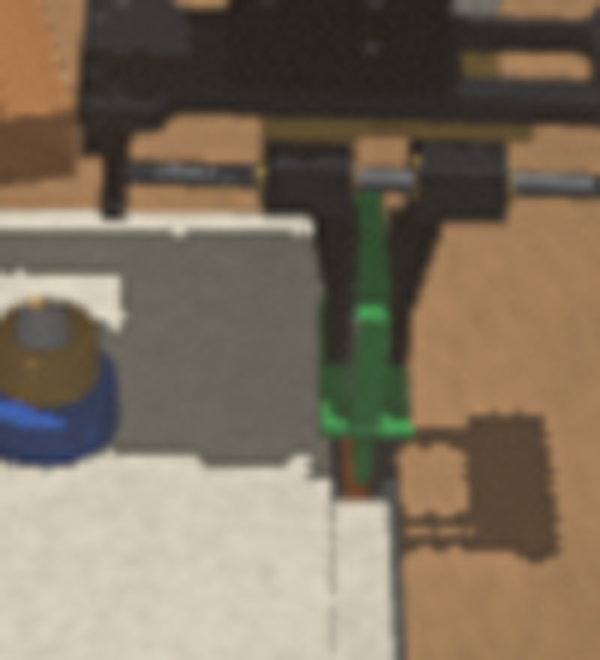

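The tongue is 5 mm inside the mouth, near end at (362,470) between the lip and the panel, with no contact force. I go on to just above the strip.

send_rows(
  motion=[
    [[-0.1, -0.2, 2], 0],
    [[-0.1, -0.2, 2], 0],
    [[0, -0.1, 2], 0],
    [[0, -0.1, 2], 0],
    [[0, -0.1, 2], 0],
  ],
)

```text
time_s: 27.77
position: [0.582, 0.0122, 0.0684]
tcp_rot: [[0.979, -0.199, -0.037], [-0.201, -0.979, -0.045], [-0.028, 0.051, -0.998]]
force: [0.5, 0.3, -1.2]
opening: 0.115
```

Run:
```python
from h import *
st(3); tip()
```

```text
t 27.77 pos [582.   12.2  68.4] psi -11.58 tilt(z xy) [-0.0372 -0.0447] F [ 0.5  0.3 -1.2] op 0.115
t 27.82 pos [581.6  12.2  67.9] psi -11.58 tilt(z xy) [-0.0381 -0.0446] F [ 0.6  0.2 -0.4] op 0.114
t 27.87 pos [581.6  12.2  68.1] psi -11.58 tilt(z xy) [-0.0382 -0.0445] F [ 0.1  0.6 -0.8] op 0.115
tip slot mm [ 0.8 -0.3] z -15.4 F slot [-0.   0.6] -0.8
```

send_rows(
  motion=[
    [[0, 0, 1], 0],
    [[0, 0, 1], 0],
    [[0, 0, 1], 0],
    [[0, 0, 1], 0],
    [[0, 0, 1], 0],
  ],
)

```text
time_s: 28.28
position: [0.5819, 0.0121, 0.0646]
tcp_rot: [[0.979, -0.199, -0.037], [-0.201, -0.979, -0.045], [-0.027, 0.051, -0.998]]
force: [-1.0, 0.1, 4.7]
opening: 0.113
```

Run:
```python
from h import *
st(3); tip()
```

```text
t 28.28 pos [581.9  12.1  64.6] psi -11.57 tilt(z xy) [-0.037  -0.0447] F [-1.   0.1  4.7] op 0.113
t 28.33 pos [581.8  12.1  64.5] psi -11.57 tilt(z xy) [-0.0371 -0.0447] F [-0.8  0.7  4.2] op 0.115
t 28.38 pos [581.8  12.1  64.5] psi -11.57 tilt(z xy) [-0.0371 -0.0447] F [-0.6 -0.4  3.6] op 0.114
tip slot mm [ 1.1 -0.4] z -18.9 F slot [-0.5 -0.6] 3.6
```

send_rows(
  motion=[
    [[-0.1, 0, 1], 0],
    [[-0.1, 0, 1], 0],
    [[-0.1, 0, 1], 0],
    [[-0.1, 0, 1], 0],
    [[0, 0, 1], 0],
  ],
)

```text
time_s: 28.8
position: [0.5818, 0.012, 0.0612]
tcp_rot: [[0.979, -0.199, -0.035], [-0.201, -0.979, -0.045], [-0.026, 0.051, -0.998]]
force: [-0.9, 0.1, 7.5]
opening: 0.111
```

Run:
```python
from h import *
st(3); tip()
```

```text
t 28.8 pos [581.8  12.   61.2] psi -11.58 tilt(z xy) [-0.0353 -0.0448] F [-0.9  0.1  7.5] op 0.111
t 28.85 pos [581.8  12.1  61.2] psi -11.58 tilt(z xy) [-0.0352 -0.0447] F [-1.   0.3  7.2] op 0.109
t 28.9 pos [581.8  12.   61.2] psi -11.58 tilt(z xy) [-0.0353 -0.0448] F [-2.3  0.1  7.6] op 0.115
tip slot mm [ 1.2 -0.5] z -22.2 F slot [-2.3 -0.4] 7.6
```

send_rows(
  motion=[
    [[-0.1, 0, 1], 0],
    [[-0.1, 0, 1], 0],
    [[-0.1, 0, 1], 0],
    [[0, 0, 1], 0],
    [[0, 0, 1], 0],
  ],
)

```text
time_s: 29.32
position: [0.5817, 0.012, 0.0595]
tcp_rot: [[0.979, -0.2, -0.034], [-0.201, -0.979, -0.045], [-0.024, 0.051, -0.998]]
force: [-2.7, 0.3, 11.8]
opening: 0.112
```

Run:
```python
from h import *
st(3); tip()
S=capture("side")
cv2.imwrite("pics/s18.png",cv2.resize(S["image"][200:310,290:390],None,fx=6,fy=6,interpolation=cv2.INTER_CUBIC))
```

```text
t 29.32 pos [581.7  12.   59.5] psi -11.6 tilt(z xy) [-0.0337 -0.0449] F [-2.7  0.3 11.8] op 0.112
t 29.37 pos [581.7  12.   59.6] psi -11.6 tilt(z xy) [-0.0337 -0.0449] F [-2.6  0.1  9.9] op 0.111
t 29.42 pos [581.8  12.   59.6] psi -11.6 tilt(z xy) [-0.0336 -0.0449] F [-2.8 -0.2  9.5] op 0.111
tip slot mm [ 1.2 -0.5] z -23.8 F slot [-2.7 -0.7] 9.5
```

View pics/s18.png

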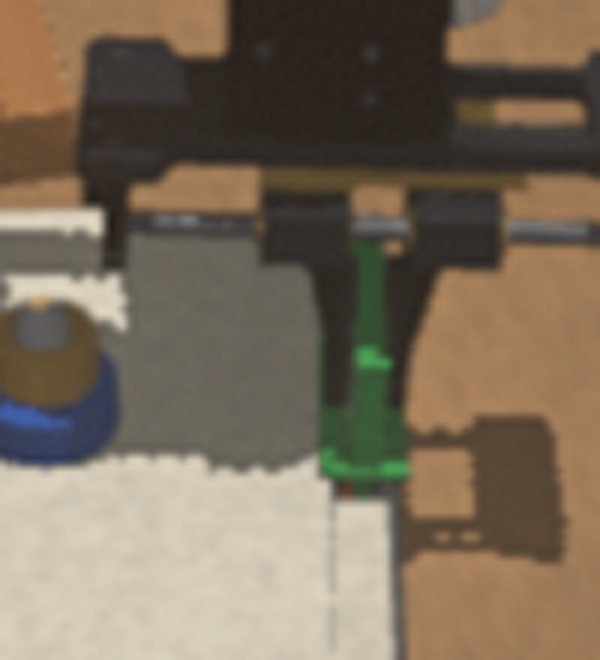

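send_rows(
  motion=[
    [[-0.2, 0, 1.2], 0],
    [[-0.2, 0, 1.4], 0],
    [[-0.2, 0, 1.6], 0],
    [[-0.1, 0, 1.6], 0],
    [[0, 0, 1.8], 0],
  ],
)

```text
time_s: 29.88
position: [0.5817, 0.012, 0.0594]
tcp_rot: [[0.979, -0.2, -0.03], [-0.201, -0.978, -0.046], [-0.021, 0.051, -0.999]]
force: [-4.1, 0.6, 16.2]
opening: 0.114
```

Run:
```python
from h import *
st(4); tip()
```

```text
t 29.88 pos [581.7  12.   59.4] psi -11.61 tilt(z xy) [-0.0303 -0.0455] F [-4.1  0.6 16.2] op 0.114
t 29.93 pos [581.7  12.   59.4] psi -11.62 tilt(z xy) [-0.0302 -0.0455] F [-3.2  0.3 14.6] op 0.112
t 29.98 pos [581.7  12.   59.5] psi -11.61 tilt(z xy) [-0.0302 -0.0455] F [-3.7  0.4 14.2] op 0.111
t 30.03 pos [581.7  12.   59.4] psi -11.61 tilt(z xy) [-0.0302 -0.0455] F [-4.   0.5 13.9] op 0.114
tip slot mm [ 1.2 -0.5] z -24.0 F slot [-4.  -0.3] 13.9
```

send_rows(
  motion=[
    [[-0.3, 0, 1.8], 0],
    [[-0.3, 0, 2], 0],
    [[-0.3, 0, 2.2], 0],
    [[-0.3, 0, 2.4], 0],
    [[-0.3, 0, 2.5], 0],
  ],
)

```text
time_s: 30.45
position: [0.5816, 0.012, 0.0593]
tcp_rot: [[0.979, -0.2, -0.024], [-0.201, -0.978, -0.047], [-0.014, 0.051, -0.999]]
force: [-4.8, 1.0, 19.8]
opening: 0.11
```

Run:
```python
from h import *
st(6); tip()
S=capture("side");T=capture("top")
for n,c in(("side",S),("top",T)):
  for t in("wide_centre","narrow_centre"):
    print(n,t,[(np.round(r["xy"],1).tolist(),round(r["p"],2)) for r in place_of(n,t)[:3]])
print("pred S wide/narrow",proj(S,[[.4765,.0315,.055],[.4765,.0315,.075]]).round(1).tolist(),proj(T,[[.4765,.0315,.055],[.4765,.0315,.075]]).round(1).tolist())
a=cv2.resize(S["image"][200:310,260:390],None,fx=6,fy=6,interpolation=cv2.INTER_CUBIC)
cv2.imwrite("pics/s19.png",a)
```

```text
t 30.45 pos [581.6  12.   59.3] psi -11.62 tilt(z xy) [-0.024  -0.0467] F [-4.8  1.  19.8] op 0.11
t 30.5 pos [581.6  12.   59.3] psi -11.62 tilt(z xy) [-0.024  -0.0467] F [-3.2  0.2 19.3] op 0.115
t 30.55 pos [581.6  12.   59.3] psi -11.62 tilt(z xy) [-0.024  -0.0467] F [-3.6  0.9 18. ] op 0.113
t 30.6 pos [581.6  12.   59.3] psi -11.62 tilt(z xy) [-0.024  -0.0466] F [-4.5  0.4 19.7] op 0.112
t 30.65 pos [581.6  12.   59.3] psi -11.63 tilt(z xy) [-0.0241 -0.0466] F [-4.4  1.1 18.7] op 0.114
t 30.7 pos [581.6  12.   59.3] psi -11.62 tilt(z xy) [-0.024  -0.0467] F [-5.   1.2 19.2] op 0.11
tip slot mm [ 1.4 -0.6] z -24.1 F slot [-5.1  0.1] 19.2
side wide_centre [([297.6, 267.4], 0.62)]
side narrow_centre [([391.4, 452.3], 0.74), ([299.0, 257.4], 0.54)]
top wide_centre []
top narrow_centre [([430.9, 189.6], 0.51), ([478.9, 219.6], 0.48)]
pred S wide/narrow [[297.2, 265.2], [296.9, 257.5]] [[344.4, 246.0], [344.6, 245.8]]
```

View pics/s19.png

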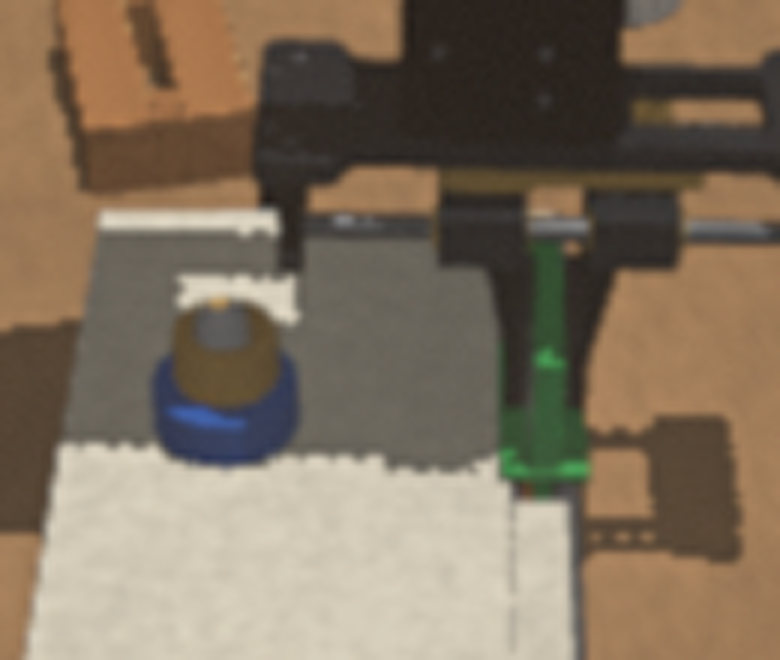

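The picture shows the flange on lip and panel at (545,470) and both collars on the post at (225,360) and (225,430). The arm is at rest at TCP z 59.3 mm, the expected home height. The force rose from 9.5 to 19 N with only 0.3 mm more travel, so the holder is on its stop. Handing in.

Run:
```python
from h import *
print(bot.hand_in()); st(1); tip()
```

```text
the job is handed in; nothing more can be done
None
the job is handed in; nothing more can be done
```

I put the wide blue collar and then the middle-sized brass collar on the post, each fully down and let go. I then took the label holder from its stand, pressed its tongue into the slot, and handed in at about 31 s still holding it down. `bot.hand_in()` gave no verdict, and the state could not be read afterwards.

**Holder:** the last readings put the tongue tip 24.1 mm below the slot mouth, 1.4 mm off in x and 0.6 mm in y. The push was a steady 18–20 N with the arm still. The highest reading while pressing was 19.8 N, well under the 60 N limit. The force had risen from 9.5 N to 19 N with only 0.3 mm of travel, which says the flange is on its stop.

**Collars:** the side view after release and again at the end shows them stacked on the post, within about 1–2 px of their expected positions. The top camera could not confirm this because the arm blocked its view.

**Imperfect or not measured:**
- The two cameras disagreed by 3–6 mm in y for the board and holder. I weighed them against the fingertip positions and the contact forces.
- The tool picked up a tilt of about 0.05 rad, which I could only partly undo. It is inside the 0.1 rad limit.
- The pressed holder had about 4–5 N of sideways load against the lip.
- The strip depth and the fingers' contact force were not measured directly. I inferred the depth from the tip height and the grip from the 0.11 opening (about 10 mm, the plate's thickness).

I saw no contact with any of the bystanders, but I did not measure their positions again at the end.

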